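# Tool box over the lip into its bay of the sorting tray

### The arm

A 6-joint arm with a two-finger parallel gripper is mounted at the origin on the work surface. World frame = base frame: x ahead of the robot, y to its left, z up, the work surface at z = 0. Lengths are in m, angles in degrees, forces in N, time in s.
With the tool pointing down it reaches from about 0.4 to 0.825 m from the base axis. Payload 7 kg.
Tool frame: the origin (TCP) lies on the centre line of the jaws, within the pads' length; the fingertips stand 19 mm ahead of it and the grasp point (between the pads) is the TCP (r.tip_extent is the distance from the TCP to the fingertips, in m); z points along the fingers, y is the line along which they close (so a half turn about z gives the same grasp; the last joint's range is limited). The gripper opens to 88 mm and grips with 3 to 60 N. Pads are 19 mm wide; open, the fingers measure 130 mm over their backs; the gripper's body (78 mm by 193 mm) begins 47 mm behind the grasp point.
Start: joints at [-50.415, 20.546, 0.682, 0, -70.136, -16.507], TCP at [0.265, -0.621, 0.219] pointing down, gripper open.
Joint ranges: [-176.03, 176.03], [-82.01, 121.73], [-58.28, 71.71], [-173.87, 95.51], [-174.79, -0.11], [-173.66, 173.66]. Speed limits (degrees/s): [136.94, 136.94, 172.46, 180, 180, 180].

### API

Orientations are given as [roll, pitch, yaw] about the fixed x, y, z axes, in that order (R = Rz(yaw) Ry(pitch) Rx(roll)).
In Python, from plant import r gives the robot as it stands. The module is installed in compiled form; this text tells all that it offers.
- The arm moves only by the tool jog_arm, never from a script. Its argument "deltas" is a list that holds one entry, the list of rows, each a list of 5 numbers: the opening, from -1 (shut) to 1 (fully open), then the shift along the world's x, y, z in cm, then the turn about the world's z in rad. In form: [[[claw, dx, dy, dz, turn], ...]]. A call has 1 to 8 rows; each row shifts and turns the commanded pose from where the row before left it; what a row does not reach is not made up. A row lasts 1/8 s, in which the tool goes at most 62.5 mm and 10.7 degrees, less where a joint would pass 70% of its speed; a pose out of reach is approached as far as the arm can. A call with a gripper value outside its range is refused whole. The fingers move at their own pace and stop on an object; "force" is the grip in N (left out, the last holds). Time passes only in rows, so rows that do not move let the fingers close. It gives the time, the measured TCP pose, the force, the opening and the grip force at its end, in the units of the state.
- r.get_state(): the state, without advancing time (a new reading comes with each control period).
- r.capture(name): name is "scene" or "top" or "wrist"; returns the picture (420x560x3 uint8, blue, green, red); there is no depth.
- r.camera_info(name): a dict with "fx", "fy", "cx", "cy" (pixels), "k1" (the pictures are not rectified: a ray, as slopes to the right and down, at radius r is drawn at 1 + k1 r^2 times it, then the intrinsics apply), "view" (4x4, takes a point from world to camera coordinates). Camera axes: x right, y up, looking along -z (the intrinsics and any distortion apply to the point x, -y, -z); pixel columns grow to the right and rows downward; lengths in m; the calibration is good to about 2 mm. A picture is of the moment at which its call begins: read the wrist's pose just before it. camera_info takes no time and is no camera call; for the wrist camera it gives the pose at the moment of the call.
- r.close_job(): hands the job in; it is judged then, once.
The state is a dict: "time_s": time; "joints": joint angles; "qd": joint speeds; "joint_torque": joint torques, N m; "tcp_pos": TCP position; "eef_rot": TCP orientation; "contact_force": force on the tool from outside, world axes, zero at the start; "moment": the same for the moment, N m; "gripper_width": finger opening in m; "gripper_force": force on a finger pad.
Only numpy, scipy, OpenCV 4.12 (cv2) and the standard library are available. Lean on these libraries where they do the work, as an engineer would, in place of code of your own. Each camera call takes 0.05 s, during which the arm holds its last target. There are 200 camera calls.

### The job

Put the open wooden tool box away in the free bay of the plywood tray. It is too heavily loaded to be carried by one wall, so never lift it clear or tip it steeply: raise the end that faces the tray and rest it over the lip while the other end stays on the table, then push the box in over the lip until it just meets the cross-board, and with its rear wall still in your grip lower that end behind the lip, so that the box stands flat on the tray's floor. Be gentle: do not ram the tray, do not shove the cross-board back, and leave the jars, pots and other things around it where they are.

Things in the scene. Friction and masses are not known exactly. Their poses are not given: they have to be found in the camera images.
- toolbox: open wooden box, 170 long (x) x 120 wide x 60 high, walls 9 thick, loaded with metal tools fixed in its middle (up to 32 high, none within 28 of the end walls' inner faces); 0.65 to 0.9 kg, centre of mass near the middle. Origin: centre of its underside; +x points to the end facing the tray. Starts flat on the table, 40 to 85 short of the lip, askew. No pose is given while the fingers hold it
- nose (a point): middle of the lower edge of the tool box's leading end (the end that faces the tray), at x = +85 on its underside
- tail (a point): middle of the lower edge of the tool box's rear end, at x = -85 on its underside
- tray: fixed plywood tray, two bays behind one lip. Origin: table plane, inner face of the lip, mid-width of the free bay; +x into the bay, z up. Lip: x -10 to 0, top 18 above the table. Free bay: y -64 to 64 (4 to spare each side of the box), floor 5 above the table, wooden cheeks 10 thick, tops 30 above the table; the cross-board is its far end. Second bay, on the -y side: two jars
- crossboard (a joint): how far (m) the cross-board has been shoved back, 0 at the start. It is an upright plywood strip across the free bay, 8 thick, top 30 above the table, held in grooves by friction: it slides back (+x of the tray) at about 10 N. Where it has been set is not reported: its near face stands 175 to 205 beyond the lip's inner face; find it by feel
- glaze_jar: jar, 72 across x 85 high, in the second bay (origin: centre of its underside); bystander
- slip_jar: jar, 62 across x 75 high, in the second bay (origin: centre of its underside); bystander
- beaker: terracotta cup, 66 across x 75 high, on the table beside the tool box's way (origin: centre of its underside); bystander
- squeeze_bottle: white bottle, 48 across x 100 high, on the table beside the tool box's way (origin: centre of its underside); bystander
- bowl: small white bowl, 96 across x 40 high, on the table (origin: centre of its underside); bystander
- stamp: turned wooden hand stamp, 44 across x 50 high, on the table (origin: centre of its underside); bystander
Things that resemble listed ones, but are neither listed nor needed, are in the scene too. Leave any red look-alike of the toolbox alone.

How it is judged (in metres and radians):
On the way, in this order (a step that is already met when the one before it is completed fails the run):
1. the leading end of the tool box stands past and above the lip while its rear end is still on the table (x of nose in the frame of tray above 0.005 m and z of nose in the frame of tray above 0.018 m and z of tail in the frame of tray below 0.008 m and x of tail in the frame of tray below -0.03 m), for 0.2 s.
2. the tool box has been pushed in until it meets the cross-board (contact force between toolbox and crossboard above 1 N and x of tail in the frame of tray above -0.01 m), for 0.1 s.
3. the rear end of the tool box stands behind the lip on the tray's floor, still in the fingers (x of tail in the frame of tray above 0 m and z of tail in the frame of tray below 0.009 m and contact force between the fingers and toolbox above 1 N), for 0.1 s.
At the end, for the whole second after the job is handed in: the tool box stands in the free bay, at rest: its rear end behind the lip's inner face, both ends within 4 mm of the tray's floor, within 8 mm of the bay's middle (x of tail in the frame of tray above 0 m and z of each of tail, nose in the frame of tray below 0.009 m and z of nose in the frame of tray above 0.002 m and y of nose in the frame of tray between -0.008 and 0.008 m and y of tail in the frame of tray between -0.008 and 0.008 m and linear speed of toolbox below 0.01 m/s); the robot touches nothing.
It fails at once if the tool box rammed or pressed the tray with more than 50 N (contact force between toolbox and tray above 50 N).
It fails at once if the cross-board was shoved back by more than 3 mm (value of joint crossboard above 0.003 m).
It fails at once if the tool box was lifted clear (both ends more than 28 mm above the table) or tipped by more than 20 degrees (height (world z) of each of nose, tail above 0.028 m or angle between toolbox's own z axis and vertical above 0.35 rad).
It fails at once if a jar, cup, bottle, bowl or stamp was moved by more than 15 mm (distance of any of glaze_jar, slip_jar, beaker, squeeze_bottle, bowl, stamp from where it was at the start of the episode above 0.015 m).
It also fails if it takes over 72 s, if anything falls off the work surface, if the arm or the gripper's body presses on something with over 40 N, if the wrist force passes 120 N, or if a joint passes its speed limit or range.

## Working session

There is one attempt and no reset: what is moved stays moved. The work goes in short steps, Python scripts to look and compute and a tool call to move; the robot and the scene stay as the last step left them, time stands still between calls to the robot, and variables do not carry over. Pictures are saved under pics/ and viewed, at most 10 in all, crops included, and the job is handed in when it is done.

Besides the shell and the picture viewer there is one more tool, called after ">>>" by a JSON object that holds its "api" and its "payload". jog_arm: Moves the arm, as the interface text tells. Its arguments: {"type":"object","properties":{"deltas":{"type":"array"},"force":{"type":"number"}},"required":["deltas"]}

```bash
mkdir -p pics; cat > h.py <<'E'
import numpy as np, cv2
from plant import r
def ray(info,px):
    px=np.atleast_2d(np.array(px,float))
    d=np.stack([(px[:,0]-info['cx'])/info['fx'],(px[:,1]-info['cy'])/info['fy']],1)
    u=d.copy()
    for _ in range(20): u=d/(1+info['k1']*(u**2).sum(1,keepdims=True))
    V=np.array(info['view']); R=V[:3,:3]; c=-R.T@V[:3,3]
    D=np.stack([u[:,0],-u[:,1],-np.ones(len(u))],1)@R
    return c,D
def onz(info,px,z):
    c,D=ray(info,px); return c+D*((z-c[2])/D[:,2])[:,None]
def proj(info,P):
    P=np.atleast_2d(P); V=np.array(info['view']); q=P@V[:3,:3].T+V[:3,3]
    u=np.stack([q[:,0],-q[:,1]],1)/-q[:,2:3]; u=u*(1+info['k1']*(u**2).sum(1,keepdims=True))
    return u*[info['fx'],info['fy']]+[info['cx'],info['cy']]
E
python3 - <<'E'
from h import *
for n in ['scene','top']:
    im=r.capture(n); cv2.imwrite(f'pics/{n}0.png',im); i=r.camera_info(n)
    c,D=ray(i,[[280,210]]); print(n,{k:v for k,v in i.items() if k!='view'},c,D)
s=r.get_state(); print(s)
E
```

```text
scene {'fx': 498.73461878204876, 'fy': 498.73461878204876, 'cx': 266.3377517888842, 'cy': 222.20898719649534, 'k1': -0.03073135828390022} [1.16736681 0.26219629 0.7357194 ] [[-0.67257332 -0.17893162 -0.7190121 ]]
top {'fx': 403.30864584895954, 'fy': 403.30864584895954, 'cx': 276.89859955189706, 'cy': 205.46016847236808, 'k1': -0.03985261580286211} [0.44786579 0.07153319 0.8630505 ] [[ 0.13258561 -0.02188812 -0.99102362]]
{'time_s': 0.1, 'joints': array([-5.04116332e+01,  2.05879132e+01,  6.40213690e-01, -1.72252525e-02,
       -7.01339734e+01, -1.65059974e+01]), 'qd': array([ 0.00828633, -0.05130779,  0.10375978,  0.13771357,  0.12060524,
        0.07506738]), 'joint_torque': array([-1.14677619e-03, -5.84162092e+01,  2.93754226e+01,  7.01545671e+00,
        1.02279894e-02, -5.04412742e-05]), 'tcp_pos': array([ 0.26443756, -0.62058361,  0.21802045]), 'eef_rot': array([ 1.79917092e+02, -7.68023352e-03, -1.56923490e+02]), 'contact_force': array([ 0.39003526,  0.41776642, -0.62096459]), 'moment': array([ 0.05247569, -0.00565151,  0.00824142]), 'gripper_force': 0.0, 'gripper_width': 0.08766419956063759}
```

View pics/top0.png

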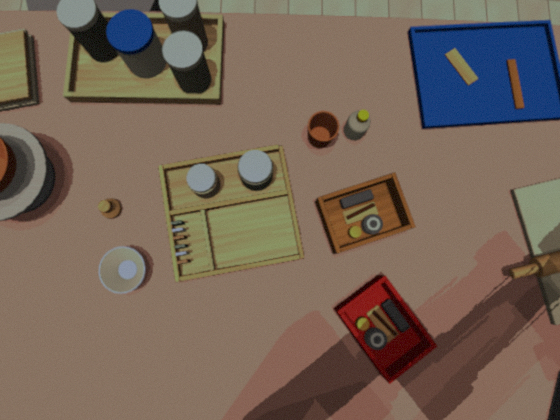

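View pics/scene0.png

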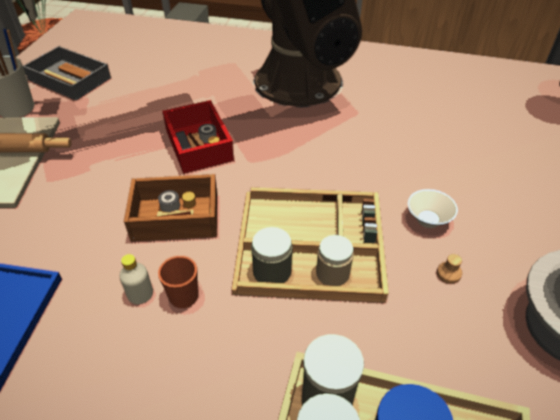

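In `top`, the candidates are the brown wooden box at (365,212), the red look-alike at (385,328) and the pencil tray. I choose the brown box: it is wooden, holds tools and faces the lip at (297,220). The tray's free bay is at (250,238) and its cross-board at (208,240). I'll check this in close crops.

```bash
python3 - <<'E'
import cv2
a=cv2.imread('pics/top0.png')[140:290,150:420]; a=cv2.convertScaleAbs(a,alpha=1.6)
a=cv2.resize(a,None,fx=2.9,fy=2.9,interpolation=cv2.INTER_CUBIC)
cv2.imwrite('pics/topc.png',a)
b=cv2.imread('pics/scene0.png')[165:305,120:395]
cv2.imwrite('pics/scenec.png',cv2.resize(b,None,fx=2.9,fy=2.9,interpolation=cv2.INTER_CUBIC))
E
```

```text
(no output)
```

View pics/topc.png

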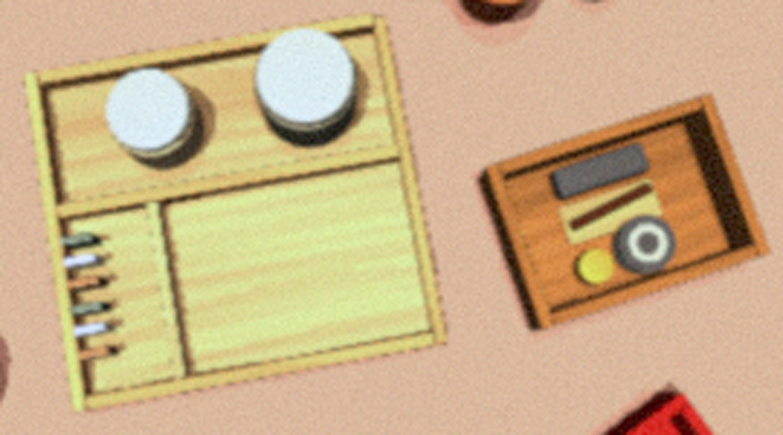

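View pics/scenec.png

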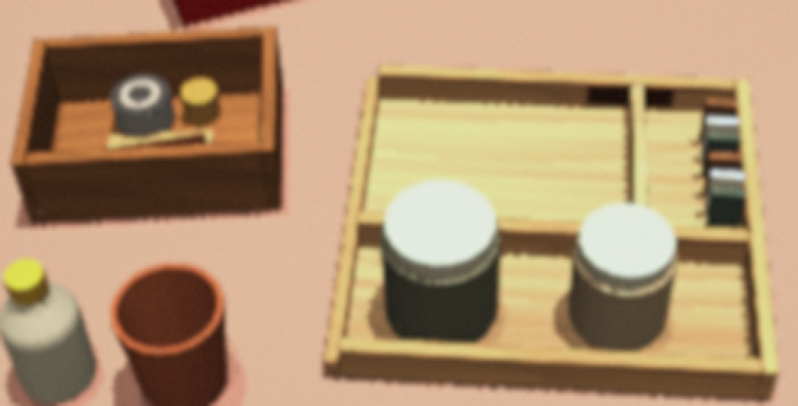

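The crops confirm the choice: the brown box's rim corners in `topc` are about (490,169), (711,97), (768,250) and (547,326). The lip's right edge runs from (413,155) to (443,340), and the red box is below it. Next I triangulate.

```bash
python3 - <<'E'
from h import *
it,isc=r.camera_info('top'),r.camera_info('scene')
T=lambda p:np.array(p)/2.9+[150,140]
S=lambda p:np.array(p)/2.9+[120,165]
def tri(a,b):
    c1,d1=ray(it,a);c2,d2=ray(isc,b)
    for x,y in zip(d1,d2):
        A=np.stack([x,-y],1); k=np.linalg.lstsq(A,c2-c1,rcond=None)[0]
        p,q=c1+k[0]*x,c2+k[1]*y; print(np.round((p+q)/2*1000,1),'gap',np.round(np.linalg.norm(p-q)*1000,1))
print('box rim  tipx+y, tail+x, tail-x, tip-x')
ta=T([(490,169),(711,97),(768,250),(547,326)]); sb=S([(276,150),(15,162),(35,42),(277,30)])
tri(ta,sb); print(np.round(onz(it,ta,.06)*1000,1)); print(np.round(onz(isc,sb,.06)*1000,1))
print('tray lip inner: near divider / near outer cheek; outer corner; xboard top near face ends')
tt=T([(400,160),(432,333),(443,343),(165,205),(190,374),(403,158)])
for z in (.005,.018,.03): print(z,np.round(onz(it,tt,z)*1000,1).tolist())
ss=S([(363,213),(376,100),(378,70),(628,228),(632,82),(372,208)])
for z in (.005,.018,.03): print(z,np.round(onz(isc,ss,z)*1000,1).tolist())
for n,p,z in [('beaker',(323,124),.075),('bottle',(362,116),.1),('glaze',(255,167),.085),('slip',(202,178),.075)]: print(n,np.round(onz(it,[p],z)*1000))
E
```

```text
box rim  tipx+y, tail+x, tail-x, tip-x
[580.7 -22.5  56.6] gap 5.2
[ 635.8 -180.3   58.8] gap 3.0
[ 528.  -218.7   58.9] gap 1.4
[472.  -61.7  57.3] gap 6.1
[[ 580.9  -24.6   60. ]
 [ 636.  -181.4   60. ]
 [ 528.1 -219.    60. ]
 [ 472.8  -64.2   60. ]]
[[ 583.3  -18.4   60. ]
 [ 636.7 -177.9   60. ]
 [ 529.1 -217.1   60. ]
 [ 474.5  -57.3   60. ]]
tray lip inner: near divider / near outer cheek; outer corner; xboard top near face ends
0.005 [[595.3, 36.0, 5.0], [467.8, 10.7, 5.0], [460.7, 2.6, 5.0], [557.8, 209.2, 5.0], [434.8, 185.8, 5.0], [596.9, 33.8, 5.0]]
0.018 [[593.1, 36.6, 18.0], [467.5, 11.6, 18.0], [460.6, 3.6, 18.0], [556.1, 207.1, 18.0], [435.0, 184.0, 18.0], [594.6, 34.4, 18.0]]
0.03 [[591.0, 37.1, 30.0], [467.3, 12.5, 30.0], [460.4, 4.6, 30.0], [554.6, 205.1, 30.0], [435.2, 182.4, 30.0], [592.5, 34.9, 30.0]]
0.005 [[575.3, 34.9, 5.0], [470.6, 11.4, 5.0], [440.4, 3.6, 5.0], [542.4, 207.8, 5.0], [405.4, 185.3, 5.0], [569.5, 39.4, 5.0]]
0.018 [[585.8, 39.0, 18.0], [483.0, 15.9, 18.0], [453.4, 8.2, 18.0], [553.6, 208.8, 18.0], [418.9, 186.6, 18.0], [580.1, 43.4, 18.0]]
0.03 [[595.5, 42.7, 30.0], [494.5, 20.0, 30.0], [465.3, 12.4, 30.0], [563.8, 209.7, 30.0], [431.5, 187.9, 30.0], [589.9, 47.0, 30.0]]
beaker [[732. -31.  75.]]
bottle [[ 742. -105.  100.]]
glaze [[637. 105.  85.]]
slip [[614. 211.  75.]]
```

>>> {"api": "jog_arm", "payload": {"deltas": [[[1, 2, 4.4, 0, 0], [1, 2, 4.4, 0, 0], [1, 2, 4.4, 0, 0], [1, 2, 4.4, 0, 0], [1, 2, 4.4, 0, 0], [1, 2, 4.4, 0, 0], [1, 2, 4.4, 0, 0], [1, 2, 4.4, 0, 0]]]}}

```text
time_s: 1.1
tcp_pos: [0.4248, -0.2674, 0.2187]
eef_rot: [180.0, -0.0, -156.9]
contact_force: [1.2, -0.3, -0.2]
gripper_width: 0.0874
gripper_force: 0.0
```

>>> {"api": "jog_arm", "payload": {"deltas": [[[1, 2, 4.4, 0, 0], [1, 2, 4.4, 0, 0], [1, 2, 4.4, 0, 0], [1, 2, 4.4, 0, -0.03], [1, 2.4, 4.8, 0, -0.035], [1, 0, 0, 0, 0], [1, 0, 0, 0, 0], [1, 0, 0, 0, 0]]]}}

```text
time_s: 2.1
tcp_pos: [0.5281, -0.0457, 0.2188]
eef_rot: [180.0, -0.0, -160.7]
contact_force: [-0.6, -0.6, -0.2]
gripper_width: 0.0877
gripper_force: 0.0
```

```bash
python3 - <<'E'
from h import *
i=r.camera_info('wrist'); im=r.capture('wrist'); cv2.imwrite('pics/w1.png',im)
np.save('w1.npy',i['view']); print({k:v for k,v in i.items() if k!='view'}); c,D=ray(i,[[280,210],[280,0]]); print(c,D)
s=r.get_state(); print(s['time_s'],s['tcp_pos'],s['eef_rot'],s['contact_force'])
E
```

```text
{'fx': 342.8995319187029, 'fy': 342.8995319187029, 'cx': 286.79029486443187, 'cy': 212.12715803887946, 'k1': -0.05380248164301367}
[ 0.44834292 -0.0723305   0.38375659] [[ 0.29394583  0.08169785 -0.95255024]
 [-0.267837   -0.11469862 -1.14684043]]
2.15 [ 0.52811374 -0.0458266   0.21889605] [ 1.79996469e+02 -3.29902895e-03 -1.60710239e+02] [-0.06860388 -0.35891593 -0.33550363]
```

View pics/w1.png

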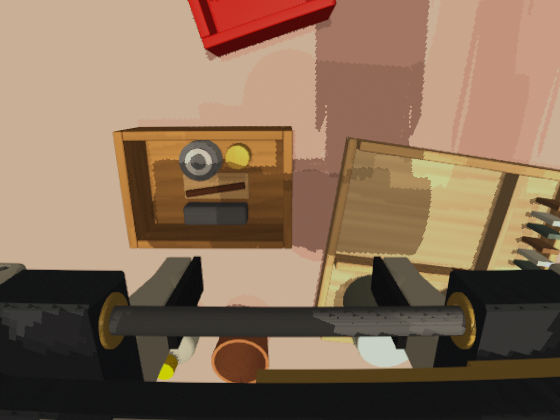

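The wrist view shows the brown box's rim corners at (116,132), (292,127), (293,247) and (132,247). The lip runs from (347,139) down to about (328,262), with the red box at the top.

```bash
python3 - <<'E'
from h import *
i=r.camera_info('wrist'); i['view']=np.load('w1.npy')
b=onz(i,[(293,247),(132,247),(116,132),(292,127)],.06)*1000
print(np.round(b,1)); 
tip=(b[0]+b[3])/2; tail=(b[1]+b[2])/2; print(tip,tail,np.linalg.norm(tip-tail),np.linalg.norm(b[0]-b[3]),np.degrees(np.arctan2(*(tip-tail)[[1,0]])))
for z in(.005,.018,.03): print(z,np.round(onz(i,[(346,140),(327,265),(357,150),(337,262),(347,138),(500,280)],z)*1000,1).tolist())
# edge profile across end wall & lip on grey rows
im=cv2.imread('pics/w1.png')
g=cv2.GaussianBlur(cv2.cvtColor(im,cv2.COLOR_BGR2GRAY),(3,3),0)
for y in(165,190,215): print(y,'wall',g[y,274:300].tolist(),'lip',g[y,325:362].tolist())
print('col rows', g[118:140,200].tolist(), g[232:256,200].tolist())
E
```

```text
[[ 581.6  -19.    60. ]
 [ 637.2 -176.9   60. ]
 [ 526.2 -214.7   60. ]
 [ 468.6  -60.1   60. ]]
[525.12682258 -39.57756957  60.        ] [ 581.70391194 -195.79024735   60.        ] 166.14261264740176 120.24884790451335 109.90936788202208
0.005 [[465.6, 2.2, 5.0], [613.2, 37.5, 5.0], [471.7, 17.7, 5.0], [605.4, 47.5, 5.0], [463.2, 2.4, 5.0], [561.5, 255.1, 5.0]]
0.018 [[465.0, -0.4, 18.0], [607.6, 33.7, 18.0], [470.9, 14.7, 18.0], [600.0, 43.4, 18.0], [462.7, -0.2, 18.0], [557.6, 243.9, 18.0]]
0.03 [[464.5, -2.7, 30.0], [602.4, 30.2, 30.0], [470.1, 11.8, 30.0], [595.1, 39.6, 30.0], [462.3, -2.5, 30.0], [554.0, 233.5, 30.0]]
165 wall [129, 125, 106, 91, 87, 87, 87, 87, 93, 109, 128, 138, 139, 139, 139, 138, 135, 121, 100, 92, 99, 110, 115, 115, 116, 115] lip [118, 116, 116, 116, 115, 115, 115, 115, 115, 115, 115, 115, 115, 116, 116, 108, 89, 74, 74, 89, 105, 115, 118, 119, 120, 120, 115, 113, 119, 125, 126, 125, 125, 125, 125, 125, 124]
190 wall [83, 83, 83, 83, 83, 84, 84, 84, 81, 75, 70, 69, 68, 66, 65, 67, 67, 69, 82, 97, 104, 105, 105, 105, 105, 106] lip [105, 105, 105, 105, 106, 105, 105, 105, 106, 105, 101, 88, 73, 70, 78, 94, 107, 113, 114, 113, 112, 109, 107, 109, 112, 114, 114, 114, 114, 114, 114, 114, 114, 114, 114, 114, 115]
215 wall [73, 73, 73, 73, 74, 74, 74, 74, 73, 71, 71, 73, 72, 71, 71, 72, 72, 77, 92, 103, 106, 105, 105, 105, 105, 105] lip [105, 106, 105, 105, 106, 104, 94, 78, 69, 75, 92, 106, 112, 114, 113, 111, 108, 105, 108, 113, 116, 117, 118, 118, 118, 118, 118, 118, 119, 119, 119, 119, 120, 120, 120, 120, 121]
col rows [174, 173, 173, 173, 173, 173, 173, 158, 115, 72, 55, 56, 74, 111, 135, 139, 139, 138, 137, 137, 130, 107] [51, 52, 52, 52, 51, 50, 50, 53, 63, 80, 92, 97, 96, 95, 93, 102, 131, 163, 177, 180, 180, 180, 178, 164]
```

>>> {"api": "jog_arm", "payload": {"deltas": [[[-0.5, 0, 0, -4, 0], [-0.5, 0, 0, -4, 0], [-0.5, 0, 0, -3, 0], [-0.5, 0, 0, 0, 0], [-0.5, 0, 0, 0, 0]]]}}

```text
time_s: 2.78
tcp_pos: [0.5293, -0.0454, 0.1102]
eef_rot: [-180.0, 0.1, -160.7]
contact_force: [-0.1, 0.4, 0.9]
gripper_width: 0.0427
gripper_force: 0.0
```

```bash
python3 - <<'E'
from h import *
i=r.camera_info('wrist'); i['view']=np.load('w1.npy')
o=onz(i,[(341.2+.0,165),(336.8,190),(332,215)],.018)*1000
o1=onz(i,[(344.3,165),(339.7,190),(334.8,215)],.018)*1000
n=onz(i,[(351,165),(346.8,190),(342,215)],.018)*1000
print(np.round(o,1),np.round(o1,1),np.round(n,1))
for p in(o,o1,n): d=p[2]-p[0]; print(np.degrees(np.arctan2(d[1],d[0]))+90)
# line fit of lip and crossboard in top view: edges
im=cv2.imread('pics/top0.png'); g=cv2.GaussianBlur(cv2.cvtColor(im,cv2.COLOR_BGR2GRAY),(3,3),0)
for y in(205,220,235,250): print(y,g[y,280:304].tolist(),g[y,200:220].tolist())
for x in(230,250,270): print(x,g[186:206,x].tolist(),g[258:282,x].tolist())
E
```

```text
[[491.4   4.8  18. ]
 [518.8  10.6  18. ]
 [547.5  16.2  18. ]] [[490.3   7.9  18. ]
 [517.7  13.6  18. ]
 [546.5  19.2  18. ]] [[487.9  14.8  18. ]
 [515.1  21.   18. ]
 [543.8  26.9  18. ]]
101.55653390928114
101.37310396585004
102.26223359155874
205 [131, 132, 132, 132, 131, 131, 132, 130, 119, 108, 108, 117, 122, 118, 112, 112, 116, 119, 119, 119, 120, 120, 120, 120] [121, 120, 117, 118, 120, 122, 122, 121, 121, 121, 122, 122, 122, 121, 120, 119, 117, 112, 106, 102]
220 [135, 135, 135, 136, 136, 137, 137, 137, 136, 137, 135, 126, 115, 114, 123, 124, 115, 107, 110, 117, 121, 121, 121, 120] [131, 127, 127, 131, 126, 103, 78, 75, 93, 116, 132, 136, 137, 136, 136, 135, 136, 136, 136, 135]
235 [132, 132, 132, 132, 132, 132, 133, 134, 134, 134, 135, 135, 134, 129, 119, 111, 115, 123, 123, 115, 110, 113, 118, 119] [130, 130, 131, 132, 133, 134, 132, 119, 94, 73, 78, 102, 121, 129, 131, 131, 129, 129, 129, 129]
250 [128, 128, 128, 128, 128, 128, 128, 129, 129, 129, 129, 129, 129, 130, 131, 131, 125, 113, 107, 112, 118, 116, 110, 109] [132, 131, 130, 130, 128, 126, 125, 129, 133, 125, 99, 72, 68, 88, 110, 124, 128, 129, 129, 129]
230 [124, 126, 128, 131, 133, 132, 128, 125, 124, 126, 128, 128, 123, 117, 117, 119, 117, 102, 78, 75] [136, 132, 128, 125, 127, 130, 129, 118, 101, 99, 112, 120, 119, 111, 105, 110, 117, 119, 119, 119, 120, 120, 119, 118]
250 [26, 26, 36, 63, 93, 113, 121, 124, 127, 126, 125, 126, 126, 116, 92, 73, 84, 112, 129, 135] [129, 130, 132, 130, 119, 110, 115, 121, 119, 112, 107, 111, 117, 119, 120, 120, 120, 119, 120, 120, 120, 120, 120, 120]
270 [114, 119, 122, 125, 127, 125, 121, 122, 125, 122, 102, 76, 76, 103, 123, 130, 134, 134, 132, 131] [117, 106, 113, 125, 127, 121, 114, 113, 118, 120, 121, 120, 120, 120, 119, 119, 119, 119, 120, 120, 120, 119, 119, 119]
```

```bash
python3 - <<'E'
from h import *
i=r.camera_info('top'); 
def line(px,z):
    p=onz(i,px,z)[:,:2]*1000; v=cv2.fitLine(p.astype(np.float32),cv2.DIST_L2,0,.01,.01).ravel(); return v,p.round(1).tolist()
for n,px,z in [('cheek in top',[(230,266.2),(250,262.7),(270,259)],.03),('cheek in floor',[(230,266.2),(250,262.7),(270,259)],.005),('cheek out .03',[(230,272.3),(250,268.5),(270,264.9)],.03),
 ('div top',[(230,203.2),(250,199.6),(270,196)],.03),('div floor',[(230,206.5),(250,202.8),(270,199.2)],.005),
 ('lip out top',[(294.6,205),(297.2,220),(300,235),(302.5,250)],.018),('lip inner top',[(289.5,205),(292.5,220),(295.2,235),(297.9,250)],.018),
 ('xb near',[(208,220),(211,235),(213.4,250)],.005),('xb near top',[(206,220),(208.5,235),(211,250)],.03)]:
    v,p=line(px,z); print(n,p,'hd',round(np.degrees(np.arctan2(v[1],v[0])),2))
E
```

```text
cheek in top [[441.4, 153.1], [449.3, 112.5], [457.6, 71.8]] hd -78.71
cheek in floor [[441.2, 155.6], [449.3, 113.7], [457.9, 71.8]] hd -78.71
cheek out .03 [[429.1, 152.7], [437.6, 112.2], [445.6, 71.5]] hd -78.47
div top [[571.4, 157.7], [579.9, 116.2], [588.4, 74.6]] hd -78.4
div floor [[567.9, 160.0], [576.9, 117.4], [585.7, 74.5]] hd -78.28
lip out top [[572.3, 22.1], [540.4, 16.2], [508.9, 9.9], [477.7, 4.4]] hd 10.69
lip inner top [[572.0, 32.9], [540.2, 26.1], [508.7, 20.0], [477.5, 14.0]] hd 11.3
xb near [[537.8, 205.9], [505.9, 198.2], [474.4, 191.8]] hd 12.55
xb near top [[535.1, 206.2], [504.1, 199.7], [473.5, 193.2]] hd 11.85
```

>>> {"api": "jog_arm", "payload": {"deltas": [[[-0.5, -0.1, 0, -2.5, 0], [-0.5, 0, 0, -1.7, 0], [-0.5, 0, 0, -1.6, 0], [-0.5, 0, 0, 0, 0]]]}}

```text
time_s: 3.28
tcp_pos: [0.5279, -0.0451, 0.0515]
eef_rot: [-180.0, 0.0, -160.7]
contact_force: [-0.1, -0.0, -0.3]
gripper_width: 0.0219
gripper_force: 0.0
```

>>> {"api": "jog_arm", "payload": {"deltas": [[[-1, 0, 0, 0, 0], [-1, 0, 0, 0, 0], [-1, 0, 0, 0, 0], [-1, 0, 0, 0, 0], [-1, 0, 0, 0, 0]]], "force": 25}}

```text
time_s: 3.9
tcp_pos: [0.529, -0.0448, 0.0526]
eef_rot: [-180.0, 0.2, -160.6]
contact_force: [-1.0, -0.1, 7.7]
gripper_width: 0.001
gripper_force: 3.7
```

>>> {"api": "jog_arm", "payload": {"deltas": [[[-1, 0, 0, 0.3, 0], [-1, 0, 0, 0.4, 0], [-1, 0, 0, 0.4, 0], [-1, 0, 0, 0, 0]]]}}

```text
time_s: 4.4
tcp_pos: [0.5278, -0.0449, 0.0623]
eef_rot: [-180.0, 0.0, -160.6]
contact_force: [-0.2, -0.6, -0.4]
gripper_width: 0.0004
gripper_force: 0.0
```

>>> {"api": "jog_arm", "payload": {"deltas": [[[-1, 0, 0, 4, 0], [-1, 0, 0, 4, 0], [-1, 0, 0, 4, 0], [-1, 0, 0, 0, 0], [-1, 0, 0, 0, 0]]]}}

```text
time_s: 5.03
tcp_pos: [0.5271, -0.0449, 0.1814]
eef_rot: [180.0, -0.0, -160.7]
contact_force: [-0.7, -0.1, 0.0]
gripper_width: 0.0
gripper_force: 0.0
```

```bash
python3 - <<'E'
from h import *
i=r.camera_info('wrist'); im=r.capture('wrist'); np.save('w2.npy',i['view']); cv2.imwrite('pics/w2.png',im)
t=r.capture('top'); cv2.imwrite('pics/top2.png',t)
s=r.get_state(); print(s['tcp_pos'],proj(i,[s['tcp_pos'],[.528,-.045,.06],[.526,-.041,.06]]))
E
```

```text
[ 0.52677352 -0.04509685  0.18063715] [[284.4737257  264.62274177]
 [284.92817829 202.73374546]
 [290.02532341 202.10638028]]
```

View pics/w2.png

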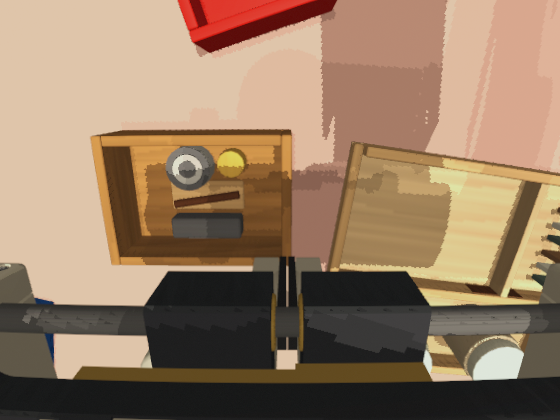

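The wrist view shows the fingers closed above the leading wall, with the split at about col 288 and the wall at cols 281–292. The box looks unmoved, yet the fingers closed on nothing. I'll check the rim height and whether the box moved.

```bash
python3 - <<'E'
from h import *
print('tip_extent',r.tip_extent)
it=r.camera_info('top'); iw=r.camera_info('wrist'); w=iw.copy(); w['view']=np.load('w2.npy'); w1=iw.copy(); w1['view']=np.load('w1.npy')
def tri(cs):
    A=[];b=[]
    for i,p in cs:
        c,d=ray(i,[p]); d=d[0]/np.linalg.norm(d[0]); M=np.eye(3)-np.outer(d,d); A.append(M);b.append(M@c)
    return np.linalg.lstsq(np.vstack(A),np.hstack(b),rcond=None)[0].round(4)
T=lambda p:np.array(p)/2.9+[150,140]
sc=r.camera_info('scene')
S=lambda p:np.array(p)/2.9+[120,165]
for t,a,b,s in [((490,169),(293,247),(291.5,265),(276,150)),((711,97),(132,247),(111,265),(15,162)),((768,250),(116,131.5),(93,136),(35,42)),((547,326),(292,129.5),(291,134),(277,30))]:
    print('top+w2',tri([(it,T(t)),(w,b)]),'w1+w2',tri([(w1,a),(w,b)]),'sc+w2',tri([(sc,S(s)),(w,b)]))
a,b=cv2.imread('pics/top0.png'),cv2.imread('pics/top2.png')
d=cv2.absdiff(a,b).max(2); 
ga,gb=[cv2.GaussianBlur(cv2.cvtColor(x,cv2.COLOR_BGR2GRAY),(3,3),0) for x in(a,b)]
for y in (200,215): print(ga[y,385:415].tolist(),gb[y,385:415].tolist())
print(ga[235:255,350].tolist(),gb[235:255,350].tolist())
i=r.camera_info('wrist'); s=r.get_state(); im=cv2.imread('pics/w2.png')
print(proj(i,[s['tcp_pos']-[0,0,.019]]))
cv2.imwrite('pics/w2c.png',cv2.convertScaleAbs(cv2.resize(im[110:290,240:350],None,fx=3.3,fy=3.3,interpolation=cv2.INTER_CUBIC),alpha=1.7))
E
```

```text
tip_extent 0.019
top+w2 [ 0.5782 -0.0224  0.0716] w1+w2 [ 0.5754 -0.022   0.0755] sc+w2 [ 0.5829 -0.0191  0.0594]
top+w2 [ 0.6343 -0.1777  0.0678] w1+w2 [ 0.6181 -0.1669  0.0922] sc+w2 [ 0.6379 -0.1778  0.0617]
top+w2 [ 0.5302 -0.2248  0.0425] w1+w2 [ 0.5237 -0.2112  0.0682] sc+w2 [ 0.5268 -0.2178  0.0573]
top+w2 [ 0.4708 -0.0607  0.0786] w1+w2 [ 0.4704 -0.0597  0.0652] sc+w2 [ 0.471  -0.0592  0.0565]
[91, 92, 91, 91, 88, 81, 67, 47, 31, 24, 21, 21, 23, 25, 26, 35, 56, 77, 87, 91, 99, 110, 118, 119, 119, 120, 120, 118, 119, 120] [86, 86, 86, 85, 84, 83, 84, 84, 83, 83, 83, 82, 80, 76, 70, 58, 44, 35, 31, 31, 32, 30, 30, 31, 30, 30, 30, 30, 32, 36]
[89, 89, 89, 89, 90, 92, 93, 95, 95, 94, 90, 80, 62, 40, 27, 24, 25, 24, 23, 25, 31, 45, 69, 85, 91, 97, 106, 114, 118, 120] [75, 74, 76, 76, 76, 75, 74, 73, 74, 73, 72, 71, 70, 70, 70, 70, 70, 69, 69, 70, 69, 69, 69, 67, 66, 64, 63, 61, 58, 51]
[71, 63, 69, 81, 87, 87, 82, 70, 57, 60, 77, 88, 90, 92, 98, 107, 114, 117, 120, 120] [64, 64, 63, 59, 56, 55, 53, 50, 48, 50, 68, 98, 122, 135, 149, 164, 173, 175, 176, 176]
[[284.71999311 251.01180738]]
```

View pics/w2c.png

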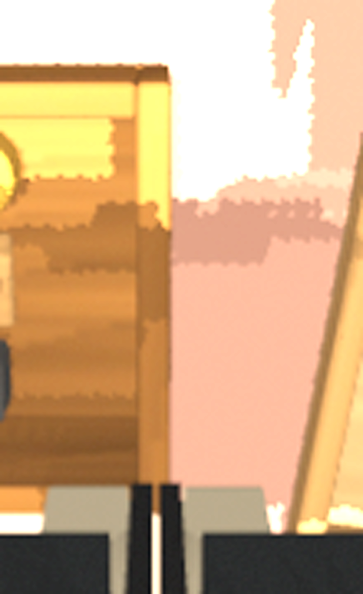

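>>> {"api": "jog_arm", "payload": {"deltas": [[[-1, 0, 0, -3, 0], [-1, 0, 0, -3, 0], [-1, 0, 0, -3, 0], [-1, 0, 0, -0.5, 0], [-1, 0, 0, 0, 0]]]}}

```text
time_s: 5.75
tcp_pos: [0.5276, -0.0451, 0.0867]
eef_rot: [-180.0, -0.1, -160.6]
contact_force: [0.2, 0.3, 0.0]
gripper_width: 0.0004
gripper_force: 0.0
```

>>> {"api": "jog_arm", "payload": {"deltas": [[[-1, 0, 0, -0.3, 0], [-1, 0, 0, -0.3, 0], [-1, 0, 0, -0.2, 0]]]}}

```text
time_s: 6.12
tcp_pos: [0.5278, -0.0449, 0.0792]
eef_rot: [-180.0, 0.0, -160.6]
contact_force: [1.2, 0.0, 0.1]
gripper_width: 0.0006
gripper_force: 0.0
```

>>> {"api": "jog_arm", "payload": {"deltas": [[[-1, 0, 0, -0.3, 0], [-1, 0, 0, 0, 0]]]}}

```text
time_s: 6.38
tcp_pos: [0.5274, -0.045, 0.0756]
eef_rot: [180.0, -0.0, -160.6]
contact_force: [-1.0, -0.5, 0.5]
gripper_width: 0.0004
gripper_force: 0.0
```

>>> {"api": "jog_arm", "payload": {"deltas": [[[-1, 0, 0, -0.3, 0], [-1, 0, 0, 0, 0]]]}}

```text
time_s: 6.62
tcp_pos: [0.5274, -0.045, 0.0726]
eef_rot: [180.0, -0.0, -160.6]
contact_force: [-0.8, -0.3, 0.8]
gripper_width: 0.0005
gripper_force: 0.0
```

>>> {"api": "jog_arm", "payload": {"deltas": [[[-1, 0, 0, -0.4, 0], [-1, 0, 0, 0, 0]]]}}

```text
time_s: 6.88
tcp_pos: [0.5273, -0.045, 0.0685]
eef_rot: [180.0, -0.0, -160.7]
contact_force: [-1.5, -0.7, -0.6]
gripper_width: 0.0004
gripper_force: 0.0
```

>>> {"api": "jog_arm", "payload": {"deltas": [[[-1, 0, 0, -0.4, 0], [-1, 0, 0, 0, 0]]]}}

```text
time_s: 7.12
tcp_pos: [0.5273, -0.045, 0.0645]
eef_rot: [180.0, -0.0, -160.6]
contact_force: [0.1, -0.2, -0.1]
gripper_width: 0.0005
gripper_force: 0.0
```

```bash
python3 - <<'E'
from h import *
for n in ('top','scene'):
    im=r.capture(n); cv2.imwrite(f'pics/{n}3.png',im)
s=r.get_state(); print(s['tcp_pos'],s['contact_force'])
a=cv2.imread('pics/scene3.png')[110:250,110:310]
cv2.imwrite('pics/s3c.png',cv2.convertScaleAbs(cv2.resize(a,None,fx=4,fy=4,interpolation=cv2.INTER_CUBIC),alpha=1.6))
E
```

```text
[ 0.52753254 -0.04498821  0.06480613] [ 1.54606506 -0.28382817  0.00535502]
```

View pics/s3c.png

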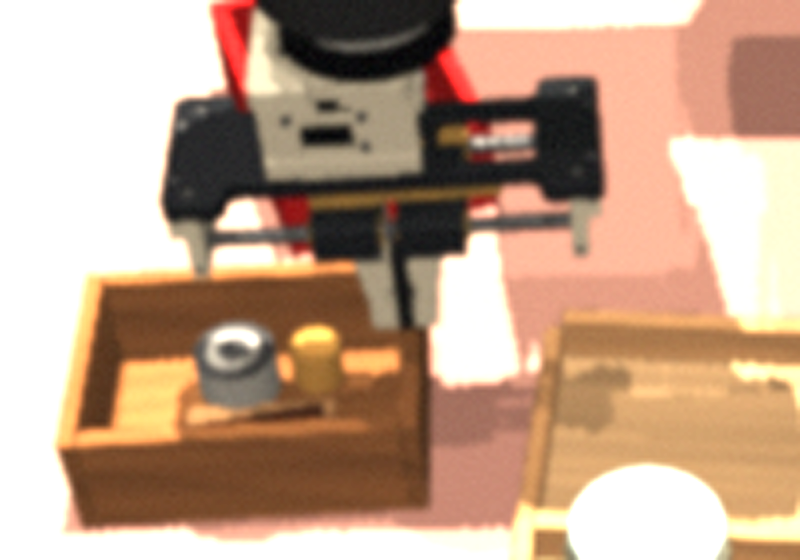

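The fingertips sit right over the leading wall's rim, at crop (405,328), or scene (211,192). I'll compare that with the projection of the reported tip.

```bash
python3 - <<'E'
from h import *
i=r.camera_info('scene'); s=r.get_state(); p=s['tcp_pos']
for dz in (-.019,-.01,0,.01): print(dz,(proj(i,[p+[0,0,dz]])-110)*4)
for z in(.045,.05,.06): print('wall top centre',z,(proj(i,[[.528,-.045,z]])-110)*4)
it=r.camera_info('top')
print('rim check at diff heights, width tip corners:')
for z in (.045,.06):
  b=onz(i,np.array([(276,150),(15,162),(35,42),(277,30)])/2.9+[120,165],z)*1000
  print(np.linalg.norm(b[0]-b[3]),np.linalg.norm(b[1]-b[2]),np.linalg.norm(b[0]-b[1]))
  b=onz(it,np.array([(490,169),(711,97),(768,250),(547,326)])/2.9+[150,140],z)*1000
  print(np.linalg.norm(b[0]-b[3]),np.linalg.norm(b[1]-b[2]),np.linalg.norm(b[0]-b[1]))
E
```

```text
-0.019 [[411.44067203 357.0276671 ]]
-0.01 [[409.63477648 343.95314286]]
0 [[407.60012663 329.21774815]]
0.01 [[405.53528305 314.25857495]]
wall top centre 0.045 [[411.25206835 358.83143654]]
wall top centre 0.05 [[410.25127016 351.59836731]]
wall top centre 0.06 [[408.22761021 336.96909204]]
rim check at diff heights, width tip corners:
118.10340878777785 117.09276747871789 171.86376320490376
117.30359534765952 116.45813768939294 169.35603664492686
115.53861746106261 114.5499237324367 168.13148575610762
115.152684224631 114.32272911149809 166.2506775816178
```

The tips appear where the reported TCP is, so they are about 19 mm higher than the nominal extent implies. I'll feel for the rim.

>>> {"api": "jog_arm", "payload": {"deltas": [[[-1, 0, 0, -0.3, 0], [-1, 0, 0, 0, 0]]]}}

```text
time_s: 7.48
tcp_pos: [0.5274, -0.045, 0.0616]
eef_rot: [180.0, -0.0, -160.7]
contact_force: [-0.2, 0.5, 0.3]
gripper_width: 0.0006
gripper_force: 0.0
```

>>> {"api": "jog_arm", "payload": {"deltas": [[[-1, 0, 0, -0.3, 0], [-1, 0, 0, 0, 0]]]}}

```text
time_s: 7.72
tcp_pos: [0.5273, -0.045, 0.0586]
eef_rot: [180.0, -0.0, -160.6]
contact_force: [-0.0, -0.3, -1.0]
gripper_width: 0.0006
gripper_force: 0.0
```

>>> {"api": "jog_arm", "payload": {"deltas": [[[-1, 0, 0, -0.3, 0], [-1, 0, 0, 0, 0]]]}}

```text
time_s: 7.98
tcp_pos: [0.5274, -0.045, 0.0556]
eef_rot: [180.0, -0.0, -160.6]
contact_force: [0.3, 0.4, 0.7]
gripper_width: 0.0001
gripper_force: 0.0
```

>>> {"api": "jog_arm", "payload": {"deltas": [[[-1, 0, 0, -0.2, 0], [-1, 0, 0, 0, 0]]]}}

```text
time_s: 8.22
tcp_pos: [0.5274, -0.045, 0.0537]
eef_rot: [180.0, -0.0, -160.6]
contact_force: [-0.0, 0.1, 0.6]
gripper_width: 0.0005
gripper_force: 0.0
```

>>> {"api": "jog_arm", "payload": {"deltas": [[[-1, 0, 0, -0.2, 0], [-1, 0, 0, 0, 0]]]}}

```text
time_s: 8.48
tcp_pos: [0.5278, -0.0449, 0.0526]
eef_rot: [-180.0, 0.0, -160.6]
contact_force: [-3.0, 0.4, 8.1]
gripper_width: 0.0004
gripper_force: 4.0
```

Contact comes at a reported z of 0.053, so the fingertips ride on the rim there. I'll open, straddle the wall, go lower in small steps and close.

>>> {"api": "jog_arm", "payload": {"deltas": [[[-1, 0, 0, 1, 0], [-0.5, 0, 0, 0, 0], [-0.5, 0, 0, 0, 0], [-0.5, 0, 0, -0.5, 0], [-0.5, 0, 0, -0.5, 0], [-0.5, 0, 0, -0.3, 0], [-0.5, 0, 0, -0.3, 0], [-0.5, 0, 0, 0, 0]]]}}

```text
time_s: 9.48
tcp_pos: [0.5274, -0.045, 0.0455]
eef_rot: [180.0, -0.0, -160.6]
contact_force: [-0.7, 0.5, 0.2]
gripper_width: 0.0221
gripper_force: 0.0
```

>>> {"api": "jog_arm", "payload": {"deltas": [[[-0.5, 0, 0, -0.4, 0], [-0.5, 0, 0, 0, 0]]]}}

```text
time_s: 9.72
tcp_pos: [0.5274, -0.045, 0.0416]
eef_rot: [180.0, -0.0, -160.6]
contact_force: [0.4, 0.1, 0.0]
gripper_width: 0.0217
gripper_force: 0.0
```

>>> {"api": "jog_arm", "payload": {"deltas": [[[-0.5, 0, 0, -0.4, 0], [-0.5, 0, 0, -0.4, 0], [-0.5, 0, 0, 0, 0]]]}}

```text
time_s: 10.1
tcp_pos: [0.5272, -0.045, 0.0334]
eef_rot: [180.0, -0.0, -160.6]
contact_force: [-1.2, -0.2, 0.0]
gripper_width: 0.0218
gripper_force: 0.0
```

>>> {"api": "jog_arm", "payload": {"deltas": [[[-1, 0, 0, 0, 0], [-1, 0, 0, 0, 0], [-1, 0, 0, 0, 0], [-1, 0, 0, 0, 0], [-1, 0, 0, 0, 0]]]}}

```text
time_s: 10.72
tcp_pos: [0.5277, -0.045, 0.034]
eef_rot: [-180.0, 0.0, -160.6]
contact_force: [0.3, 0.2, 0.2]
gripper_width: 0.0088
gripper_force: 25.0
```

Gripped: width 8.8 mm at 25 N. Now I raise the leading end.

>>> {"api": "jog_arm", "payload": {"deltas": [[[-1, 0, 0, 0.25, 0], [-1, 0, 0, 0.25, 0], [-1, 0, 0, 0.25, 0], [-1, 0, 0, 0.25, 0], [-1, 0, 0, 0, 0]]]}}

```text
time_s: 11.35
tcp_pos: [0.5274, -0.0449, 0.0439]
eef_rot: [180.0, -0.0, -160.7]
contact_force: [-0.4, 0.3, -6.6]
gripper_width: 0.0092
gripper_force: 25.3
```

>>> {"api": "jog_arm", "payload": {"deltas": [[[-1, 0, 0, 0.25, 0], [-1, 0, 0, 0.25, 0], [-1, 0, 0, 0.25, 0], [-1, 0, 0, 0.25, 0], [-1, 0, 0, 0.25, 0], [-1, 0, 0, 0.25, 0], [-1, 0, 0, 0, 0]]]}}

```text
time_s: 12.22
tcp_pos: [0.5277, -0.0449, 0.0591]
eef_rot: [180.0, 0.0, -160.6]
contact_force: [-0.2, 0.4, -6.7]
gripper_width: 0.0105
gripper_force: 25.6
```

>>> {"api": "jog_arm", "payload": {"deltas": [[[-1, 0, 0, 0, 0], [-1, 0, 0, 0, 0], [-1, 0, 0, 0, 0]]], "force": 14}}

```text
time_s: 12.6
tcp_pos: [0.5277, -0.0449, 0.059]
eef_rot: [-180.0, 0.0, -160.6]
contact_force: [-0.5, 1.7, -5.2]
gripper_width: 0.0106
gripper_force: 13.9
```

```bash
python3 - <<'E'
from h import *
s=r.get_state(); print(s['moment'],s['contact_force'])
a=r.capture('scene'); cv2.imwrite('pics/s4.png',a)
b=cv2.imread('pics/scene0.png')
i=r.camera_info('scene')
# rear bottom corner(+x side) and rear rim row profiles before/after
for x in (130,135,140,150): print(x,[ (g[195:245,x].tolist()) for g in [cv2.cvtColor(b,cv2.COLOR_BGR2GRAY),cv2.cvtColor(a,cv2.COLOR_BGR2GRAY)]])
E
```

```text
[ 0.74771456  0.33110465 -0.02968832] [-0.54946372  1.68070306 -5.19398305]
130 [[133, 131, 131, 129, 126, 122, 118, 114, 109, 108, 98, 92, 85, 79, 77, 73, 68, 57, 49, 45, 44, 51, 77, 108, 124, 117, 91, 61, 45, 46, 45, 42, 41, 39, 39, 37, 36, 38, 41, 39, 42, 45, 49, 54, 61, 68, 84, 111, 149, 179], [151, 147, 145, 144, 144, 143, 140, 135, 131, 127, 125, 124, 125, 116, 105, 96, 92, 91, 86, 77, 71, 73, 102, 131, 140, 123, 83, 57, 51, 46, 48, 48, 48, 48, 51, 59, 72, 90, 103, 116, 123, 129, 127, 128, 130, 130, 131, 142, 173, 200]]
135 [[34, 35, 35, 35, 34, 35, 34, 34, 33, 34, 34, 35, 35, 33, 36, 34, 33, 34, 34, 32, 35, 51, 90, 124, 129, 109, 79, 51, 45, 48, 48, 47, 42, 42, 41, 41, 41, 43, 44, 46, 49, 45, 46, 47, 45, 47, 64, 103, 147, 178], [58, 57, 59, 58, 57, 57, 58, 55, 57, 56, 54, 54, 56, 54, 56, 54, 54, 53, 53, 53, 65, 101, 134, 142, 128, 94, 63, 53, 53, 54, 53, 53, 49, 46, 47, 47, 47, 46, 46, 48, 48, 48, 49, 52, 53, 60, 72, 105, 153, 194]]
140 [[41, 42, 39, 35, 39, 56, 73, 86, 92, 99, 101, 103, 110, 114, 121, 125, 123, 121, 125, 131, 133, 126, 125, 128, 124, 106, 69, 48, 46, 49, 46, 46, 44, 43, 41, 41, 40, 43, 45, 46, 48, 47, 46, 43, 42, 50, 81, 130, 171, 187], [52, 53, 52, 51, 53, 52, 51, 53, 52, 50, 55, 54, 52, 55, 54, 54, 54, 54, 54, 65, 91, 124, 138, 129, 102, 68, 55, 53, 53, 54, 53, 49, 47, 48, 46, 48, 50, 49, 52, 54, 54, 52, 52, 50, 50, 58, 89, 136, 180, 202]]
150 [[45, 46, 45, 52, 74, 109, 132, 137, 132, 132, 133, 135, 139, 142, 140, 136, 135, 138, 142, 143, 139, 136, 135, 131, 114, 85, 56, 46, 45, 47, 48, 46, 44, 43, 41, 41, 41, 42, 44, 45, 45, 47, 43, 45, 47, 59, 89, 139, 175, 189], [54, 54, 56, 75, 112, 142, 152, 150, 144, 145, 148, 152, 154, 152, 149, 148, 153, 152, 150, 142, 142, 136, 114, 75, 53, 51, 53, 54, 53, 52, 49, 46, 48, 47, 48, 49, 51, 53, 53, 52, 51, 52, 52, 56, 66, 82, 108, 154, 193, 206]]
```

The tail stays on the table: its bottom row is unchanged and only the rim is tilted. I carry the nose towards the lip while turning into line.

>>> {"api": "jog_arm", "payload": {"deltas": [[[-1, 0, 0, 0, 0], [-1, 0, 0, 0, 0], [-1, 0, 0.7, 0, -0.02], [-1, 0, 0.7, 0, -0.02], [-1, 0.1, 0.7, 0, -0.03], [-1, 0, 0.7, 0, -0.03], [-1, 0, 0.7, 0, -0.02], [-1, 0, 0.5, 0, -0.02]]], "force": 25}}

```text
time_s: 13.65
tcp_pos: [0.5286, -0.0044, 0.0589]
eef_rot: [-180.0, 0.0, -168.7]
contact_force: [0.5, -0.4, -6.1]
gripper_width: 0.0105
gripper_force: 24.7
```

```bash
python3 - <<'E'
from h import *
s=r.get_state(); print(s['time_s'],s['tcp_pos'],s['eef_rot'],s['contact_force'],s['gripper_width'])
i=r.camera_info('wrist'); a=r.capture('wrist'); cv2.imwrite('pics/w5.png',a); np.save('w5.npy',i['view'])
b=r.capture('top'); cv2.imwrite('pics/top5.png',b)
w=cv2.resize(a[100:300],None,fx=1.4,fy=1.4,interpolation=cv2.INTER_CUBIC); t=cv2.resize(b[140:290,160:440],None,fx=2,fy=2,interpolation=cv2.INTER_CUBIC)
out=np.zeros((w.shape[0]+t.shape[0],784,3),np.uint8); out[:w.shape[0],:w.shape[1]]=w; out[w.shape[0]:,:t.shape[1]]=t
cv2.imwrite('pics/c5.png',cv2.convertScaleAbs(out,alpha=1.5)); print(w.shape)
E
```

```text
13.65 [ 0.52861064 -0.00437903  0.05888222] [-1.79999055e+02  6.58320733e-03 -1.68711207e+02] [ 0.47629738 -0.41187689 -6.06730573] 0.010462176394203566
(280, 784, 3)
```

View pics/c5.png

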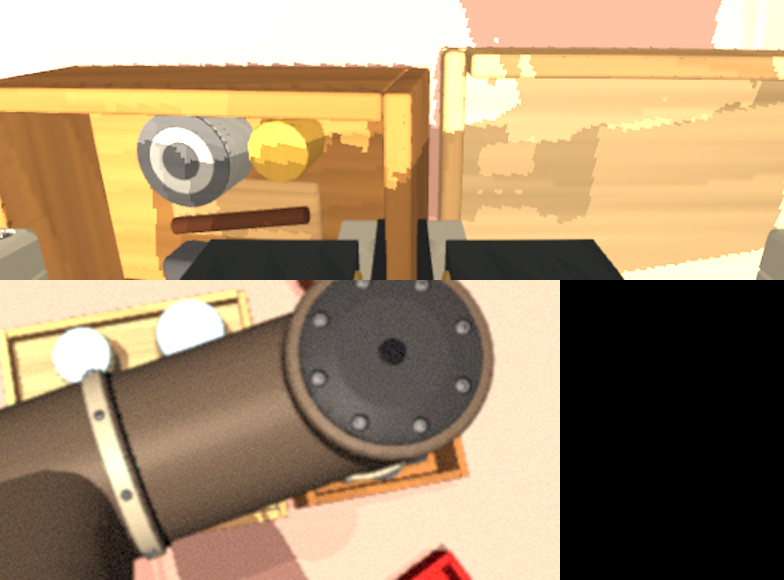

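Box end and lip are parallel in the wrist view (wall edge at crop col 385–412, lip at 443–463). The box's rim edge is at about row 91 and the cheek's inner edge at about row 78. I compute the lateral offset from these.

```bash
python3 - <<'E'
from h import *
i=r.camera_info('wrist'); i['view']=np.load('w5.npy')
C=lambda p:np.array(p)/1.4+[0,100]
O=np.array([532.,24.4]); th=np.radians(101.5); u=np.array([np.cos(th),np.sin(th)]); n=np.array([-u[1],u[0]])
def tf(p): d=p[:,:2]*1000-O; return np.round(np.stack([d@u,d@n],1),1).tolist()
print('cheek inner top / outer top', tf(onz(i,C([(475,78),(700,78),(475,53),(700,53)]),.03)))
print('cheek inner at floor', tf(onz(i,C([(700,80)]),.005)))
print('lip outer/inner top', tf(onz(i,C([(443,150),(443,200),(462,150),(462,200)]),.018)))
for z in(.08,.084): print('box rim outer at nose',z,tf(onz(i,C([(412,93),(412,200),(385,94)]),z)))
print('box bottom nose corner', tf(onz(i,C([(430,70)]),.084)))
a=cv2.cvtColor(cv2.imread('pics/w5.png'),cv2.COLOR_BGR2GRAY)
for c in (270,280,288,300): print(c,a[140:185,c].tolist())
for c in (345,400,450): print(c,a[128:165,c].tolist())
for rr in(180,200): print(rr,a[rr,265:345].tolist())
s=r.get_state(); print('tcp in tray',tf(s['tcp_pos'][None]))
E
```

```text
cheek inner top / outer top [[3.7, 63.4], [97.1, 63.6], [3.3, 73.4], [95.3, 73.8]]
cheek inner at floor [[113.1, 58.8]]
lip outer/inner top [[-7.5, 29.2], [-7.0, 4.9], [1.0, 29.2], [1.9, 4.8]]
box rim outer at nose 0.08 [[-22.8, 66.6], [-22.7, 31.6], [-31.0, 66.4]]
box rim outer at nose 0.084 [[-22.9, 67.4], [-22.8, 33.3], [-30.8, 67.1]]
box bottom nose corner [[-17.7, 74.1]]
270 [204, 204, 203, 203, 201, 177, 113, 108, 81, 75, 74, 74, 73, 72, 69, 68, 67, 74, 77, 76, 74, 75, 76, 74, 69, 67, 87, 125, 142, 146, 149, 149, 148, 148, 148, 148, 147, 146, 146, 146, 146, 146, 147, 148, 144]
280 [204, 204, 204, 204, 197, 168, 164, 137, 91, 75, 75, 74, 73, 71, 69, 68, 70, 79, 85, 84, 71, 68, 72, 73, 70, 68, 92, 131, 150, 157, 162, 163, 163, 163, 163, 163, 163, 163, 163, 163, 163, 163, 163, 163, 162]
288 [204, 204, 204, 204, 203, 188, 113, 109, 90, 84, 86, 88, 81, 66, 64, 62, 63, 66, 69, 69, 70, 73, 72, 70, 70, 71, 90, 129, 152, 158, 163, 165, 164, 165, 165, 165, 164, 165, 164, 165, 164, 164, 154, 145, 164]
300 [204, 204, 204, 204, 201, 188, 188, 183, 150, 69, 70, 69, 67, 67, 66, 68, 75, 81, 82
[... 763 characters left out ...]
3, 164, 164, 165, 165, 164, 165, 163, 158, 154, 118, 88, 85, 83, 83, 82, 80, 80, 78, 76, 77, 76, 78, 103, 189, 204, 204, 165, 142, 142, 125, 97, 86, 121, 166, 184, 195, 201, 205, 204, 205, 206, 207, 209, 210, 206, 200, 196, 168, 206, 216, 215, 216, 216, 216, 216, 216, 216, 216, 216, 216, 216]
200 [80, 80, 80, 81, 81, 82, 80, 81, 74, 118, 145, 158, 162, 162, 162, 162, 162, 162, 162, 163, 163, 162, 163, 164, 163, 161, 156, 153, 110, 83, 86, 84, 82, 80, 80, 79, 78, 77, 79, 72, 61, 79, 107, 113, 114, 113, 114, 114, 102, 88, 83, 94, 104, 109, 111, 114, 114, 114, 115, 117, 119, 120, 119, 115, 112, 101, 121, 126, 126, 126, 126, 126, 126, 126, 126, 126, 126, 126, 126, 126]
tcp in tray [[-27.4, 8.9]]
```

>>> {"api": "jog_arm", "payload": {"deltas": [[[-1, 0.4, 0.1, 0, 0], [-1, 0.4, 0.1, 0, 0], [-1, -0.1, 0.6, 0, 0], [-1, -0.2, 0.6, 0, 0], [-1, -0.1, 0.6, 0, 0]]]}}

```text
time_s: 14.38
tcp_pos: [0.5323, 0.0154, 0.0588]
eef_rot: [180.0, -0.0, -168.7]
contact_force: [0.5, -0.1, -7.2]
gripper_width: 0.01
gripper_force: 24.7
```

>>> {"api": "jog_arm", "payload": {"deltas": [[[-1, -0.1, 0.6, 0, 0], [-1, -0.2, 0.6, 0, 0], [-1, -0.1, 0.6, 0, 0], [-1, 0, 0, 0, 0], [-1, 0, 0, 0, 0], [-1, 0, 0, 0, 0]]]}}

```text
time_s: 15.12
tcp_pos: [0.5287, 0.033, 0.0589]
eef_rot: [180.0, 0.0, -168.7]
contact_force: [-0.7, -0.2, -5.3]
gripper_width: 0.0103
gripper_force: 24.8
```

```bash
python3 - <<'E'
from h import *
i=r.camera_info('wrist'); b=r.capture('wrist'); cv2.imwrite('pics/w6.png',b); np.save('w6.npy',i['view'])
s=r.get_state(); print(s['time_s'],s['tcp_pos'],s['eef_rot'],s['contact_force'],s['gripper_width'])
a=cv2.cvtColor(b,cv2.COLOR_BGR2GRAY)
for c in (20,100,200,270,280): print(c,a[135:190,c].tolist())
for c in (320,345,400,450): print(c,a[128:175,c].tolist())
for rr in(180,200): print(rr,a[rr,265:345].tolist())
E
```

```text
15.175 [0.52865049 0.0329439  0.05888446] [ 1.79996369e+02  7.57592381e-03 -1.68677419e+02] [-0.5871518   0.72768836 -5.91388658] 0.010562440097243515
20 [211, 211, 211, 211, 211, 211, 211, 211, 211, 211, 211, 212, 211, 211, 211, 211, 62, 69, 77, 74, 73, 73, 71, 65, 69, 76, 121, 153, 160, 166, 167, 165, 164, 163, 163, 160, 160, 160, 159, 159, 160, 159, 143, 118, 83, 81, 82, 81, 81, 80, 80, 80, 80, 79, 79]
100 [204, 204, 204, 204, 204, 204, 204, 205, 203, 187, 102, 74, 73, 73, 70, 68, 69, 71, 71, 72, 72, 74, 71, 68, 66, 66, 67, 104, 143, 160, 168, 172, 171, 171, 171, 171, 170, 169, 169, 162, 158, 158, 157, 155, 142, 133, 157, 160, 161, 162, 163, 163, 165, 167, 167]
200 [204, 204, 204, 204, 204, 204, 204, 204, 204, 163, 143, 104, 69, 71, 75, 74, 73, 73, 70, 68, 70, 70, 71, 72, 76, 76, 76, 74, 73, 91, 134, 147, 156, 160, 160, 159, 158, 158, 159, 158, 157, 156, 156, 156, 155, 156, 155, 147, 128, 101, 111, 146, 184, 197, 197]
270 [161, 161, 157, 131, 131, 131, 138, 168, 192, 192, 192, 188, 165, 90, 76, 75, 74, 72, 71, 70, 68, 69, 73, 77, 77, 76, 77, 74, 69, 70, 73, 100, 133, 145, 151, 154
[... 1393 characters left out ...]
62, 162, 163, 164, 164, 164, 164, 164, 165, 165, 165, 166, 162, 156, 151, 118, 88, 85, 83, 83, 81, 80, 79, 77, 76, 76, 76, 85, 204, 220, 210, 206, 206, 206, 206, 206, 217, 220, 220, 183, 160, 160, 160, 161, 160, 160, 160, 160, 160, 160, 161, 160, 160, 160, 161, 160, 160, 161, 160, 161, 161, 161, 161, 160, 160, 160]
200 [81, 80, 81, 81, 81, 81, 81, 81, 81, 110, 133, 151, 160, 162, 162, 162, 163, 163, 162, 162, 163, 163, 164, 163, 164, 164, 160, 155, 148, 113, 87, 85, 84, 82, 79, 81, 77, 77, 64, 57, 59, 73, 117, 127, 127, 127, 127, 127, 127, 127, 127, 127, 127, 127, 127, 127, 127, 127, 128, 127, 127, 127, 127, 127, 127, 127, 127, 127, 127, 127, 127, 127, 127, 127, 127, 127, 127, 127, 127, 127]
```

```bash
python3 - <<'E'
from h import *
i=r.camera_info('wrist'); i['view']=np.load('w6.npy')
O=np.array([532.,24.4]); th=np.radians(101.5); u=np.array([np.cos(th),np.sin(th)]); n=np.array([-u[1],u[0]])
def tf(p): d=p[:,:2]*1000-O; return np.round(np.stack([d@u,d@n],1),1).tolist()
print('cheek',tf(onz(i,[(320,142),(400,142),(450,142)],.03)))
print('nose edge',tf(onz(i,[(293.5,180),(293.5,200)],.083)))
for c,row,z in((270,166.3,.083),(200,165,.076),(100,162.5,.068),(20,161.2,.061)): print('rim',tf(onz(i,[(c,row)],z)))
for c,row,z in((270,148,.024),(280,147.5,.024),(200,146,.016),(100,144.8,.005)): print('bot',tf(onz(i,[(c,row)],z)))
E
```

```text
cheek [[29.2, 63.6], [74.2, 63.6], [102.9, 63.8]]
nose edge [[13.4, 54.0], [13.4, 45.2]]
rim [[3.6, 59.8]]
rim [[-27.2, 59.3]]
rim [[-76.1, 59.5]]
rim [[-121.1, 59.6]]
bot [[0.9, 59.6]]
bot [[6.7, 59.9]]
bot [[-41.7, 60.1]]
bot [[-109.3, 60.3]]
```

The box is in line with y offset about 0, yaw within 0.3° and the nose about 15 mm past the lip. I lower it onto the lip.

>>> {"api": "jog_arm", "payload": {"deltas": [[[-1, 0, 0, -0.2, 0], [-1, 0, 0, -0.2, 0], [-1, 0, 0, -0.2, 0], [-1, 0, 0, 0, 0]]]}}

```text
time_s: 15.68
tcp_pos: [0.5289, 0.0333, 0.055]
eef_rot: [-180.0, 0.1, -168.6]
contact_force: [-9.9, 2.4, 17.9]
gripper_width: 0.0102
gripper_force: 25.6
```

>>> {"api": "jog_arm", "payload": {"deltas": [[[-1, 0, 0, 0.3, 0], [-0.5, 0, 0, 0, 0], [-0.5, 0, 0, 0, 0], [-0.5, 0, 0, 0, 0], [-0.5, 0, 0, 1, 0], [-0.5, 0, 0, 2, 0], [-0.5, 0, 0, 2, 0], [-0.5, 0, 0, 1, 0]]]}}

```text
time_s: 16.68
tcp_pos: [0.5293, 0.0333, 0.1175]
eef_rot: [180.0, 0.1, -168.7]
contact_force: [-0.0, 0.1, -0.7]
gripper_width: 0.0218
gripper_force: 0.0
```

>>> {"api": "jog_arm", "payload": {"deltas": [[[-0.5, 0.5, -2.6, 0, 0], [-0.5, 0.5, -2.6, 0, 0], [-0.5, 0.5, -2.6, 0, 0], [-0.5, 0.5, -2.6, 0, 0], [-0.5, 0.6, -2.6, 0, 0], [-0.5, 0.6, -2.6, 0, 0], [-0.5, 0, 0, 0, 0], [-0.5, 0, 0, 0, 0]]]}}

```text
time_s: 17.68
tcp_pos: [0.5602, -0.1229, 0.1157]
eef_rot: [180.0, -0.0, -168.7]
contact_force: [0.2, -0.5, 1.4]
gripper_width: 0.022
gripper_force: 0.0
```

```bash
python3 - <<'E'
from h import *
s=r.get_state(); i=r.camera_info('wrist'); b=r.capture('wrist'); cv2.imwrite('pics/w7.png',b); np.save('w7.npy',i['view'])
print(s['time_s'],s['tcp_pos'],s['eef_rot'],proj(i,[s['tcp_pos']]))
a=cv2.cvtColor(b,cv2.COLOR_BGR2GRAY)
for rr in (170,190,210): print(rr,a[rr,255:315].tolist())
for c in (300,340,400): print(c,a[130:190,c].tolist())
E
```

```text
17.675 [ 0.56024226 -0.1228662   0.11568522] [ 1.79989232e+02 -2.83068227e-02 -1.68697223e+02] [[284.42133224 266.03059454]]
170 [197, 197, 197, 197, 197, 197, 198, 197, 197, 197, 197, 197, 197, 162, 137, 136, 136, 136, 136, 136, 136, 136, 136, 125, 136, 152, 156, 156, 157, 158, 158, 159, 158, 159, 157, 148, 102, 77, 76, 74, 74, 72, 71, 71, 119, 146, 152, 152, 152, 152, 152, 152, 153, 152, 153, 153, 153, 154, 154, 155]
190 [108, 109, 108, 108, 108, 108, 109, 109, 108, 109, 108, 109, 108, 108, 108, 109, 109, 108, 109, 108, 109, 107, 108, 87, 75, 96, 103, 102, 101, 132, 141, 142, 141, 115, 99, 93, 72, 59, 57, 55, 54, 54, 53, 53, 69, 74, 74, 75, 74, 74, 74, 75, 75, 76, 74, 76, 76, 75, 76, 76]
210 [109, 109, 108, 109, 109, 109, 109, 108, 108, 109, 109, 109, 113, 116, 115, 115, 115, 122, 125, 125, 125, 126, 125, 100, 77, 76, 78, 78, 78, 78, 77, 76, 77, 76, 75, 73, 62, 57, 56, 53, 51, 52, 53, 58, 70, 75, 75, 75, 76, 76, 76, 76, 76, 76, 75, 76, 74, 73, 73, 73]
300 [197, 197, 197, 193, 151, 75, 72, 66, 65, 67, 69, 68, 69, 98, 143, 150, 155, 156, 156, 153, 153, 151, 148, 148, 148, 142, 123, 125, 152, 152, 152, 152, 152, 152, 151, 148, 145, 144, 145, 146, 146, 145, 144, 146, 148, 152, 157, 158, 144, 103, 103, 103, 97, 80, 80, 81, 79, 76, 74, 74]
340 [197, 197, 197, 196, 140, 93, 69, 67, 65, 67, 69, 68, 67, 76, 125, 146, 157, 155, 153, 152, 151, 149, 147, 147, 145, 145, 138, 125, 139, 154, 152, 151, 150, 149, 151, 151, 152, 153, 154, 155, 157, 156, 153, 153, 155, 157, 159, 161, 161, 157, 144, 129, 79, 77, 75, 76, 77, 78, 78, 77]
400 [136, 136, 136, 136, 136, 136, 95, 62, 64, 63, 61, 62, 61, 60, 60, 86, 96, 104, 105, 104, 104, 104, 104, 102, 101, 101, 98, 96, 108, 75, 101, 99, 94, 86, 80, 76, 77, 76, 76, 76, 77, 75, 73, 74, 76, 92, 124, 134, 148, 148, 148, 148, 149, 148, 148, 147, 146, 145, 145, 147]
```

View pics/w7.png

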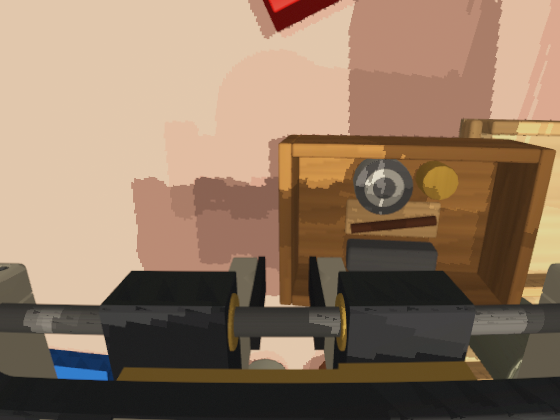

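The rear wall's rim is at cols 279–290 and the open fingers straddle it, centred near 288. The box is parallel in the view, so I descend on the rear wall.

>>> {"api": "jog_arm", "payload": {"deltas": [[[-0.5, 0, -0.1, -2.5, 0], [-0.5, 0, 0, -2, 0], [-0.5, 0, 0, -1.5, 0], [-0.5, 0, 0, -0.7, 0], [-0.5, 0, 0, -0.7, 0], [-0.5, 0, 0, -0.5, 0], [-0.5, 0, 0, -0.5, 0], [-0.5, 0, 0, 0, 0]]]}}

```text
time_s: 18.73
tcp_pos: [0.5604, -0.124, 0.0316]
eef_rot: [180.0, -0.0, -168.7]
contact_force: [0.2, 0.1, 0.6]
gripper_width: 0.022
gripper_force: 0.0
```

>>> {"api": "jog_arm", "payload": {"deltas": [[[-1, 0, 0, 0, 0], [-1, 0, 0, 0, 0], [-1, 0, 0, 0, 0], [-1, 0, 0, 0, 0], [-1, 0, 0, 0, 0]]], "force": 25}}

```text
time_s: 19.35
tcp_pos: [0.5607, -0.1239, 0.0321]
eef_rot: [180.0, 0.0, -168.7]
contact_force: [-0.6, 0.6, 2.4]
gripper_width: 0.0101
gripper_force: 24.9
```

>>> {"api": "jog_arm", "payload": {"deltas": [[[-1, -0.1, 0.5, 0.1, 0], [-1, -0.1, 0.5, 0.1, 0], [-1, -0.1, 0.5, 0.15, 0], [-1, -0.1, 0.5, 0.15, 0], [-1, -0.1, 0.5, 0.15, 0]]]}}

```text
time_s: 19.98
tcp_pos: [0.556, -0.0997, 0.0389]
eef_rot: [-179.9, 0.0, -168.7]
contact_force: [1.0, -6.2, 1.6]
gripper_width: 0.0101
gripper_force: 24.3
```

>>> {"api": "jog_arm", "payload": {"deltas": [[[-1, -0.1, 0.5, 0.15, 0], [-1, -0.1, 0.5, 0.15, 0], [-1, -0.1, 0.5, 0.15, 0], [-1, -0.1, 0.5, 0.15, 0], [-1, -0.1, 0.5, 0.15, 0]]]}}

```text
time_s: 20.6
tcp_pos: [0.5514, -0.0748, 0.0468]
eef_rot: [-179.9, 0.1, -168.6]
contact_force: [0.6, -6.6, 4.6]
gripper_width: 0.0091
gripper_force: 24.7
```

>>> {"api": "jog_arm", "payload": {"deltas": [[[-1, -0.1, 0.5, 0.15, 0], [-1, -0.1, 0.5, 0.15, 0], [-1, -0.1, 0.5, 0.15, 0], [-1, -0.1, 0.5, 0.15, 0], [-1, -0.1, 0.5, 0.1, 0]]]}}

```text
time_s: 21.22
tcp_pos: [0.5448, -0.0488, 0.0523]
eef_rot: [180.0, -0.1, -168.7]
contact_force: [0.1, -2.4, -4.7]
gripper_width: 0.0086
gripper_force: 25.1
```

>>> {"api": "jog_arm", "payload": {"deltas": [[[-1, -0.1, 0.5, 0, 0], [-1, -0.1, 0.5, 0, 0], [-1, -0.1, 0.5, 0, 0], [-1, -0.1, 0.5, 0, 0]]]}}

```text
time_s: 21.72
tcp_pos: [0.5415, -0.0286, 0.0528]
eef_rot: [-180.0, -0.0, -168.7]
contact_force: [-0.5, -2.5, -3.5]
gripper_width: 0.0092
gripper_force: 25.2
```

>>> {"api": "jog_arm", "payload": {"deltas": [[[-1, -0.1, 0.5, 0, 0], [-1, -0.1, 0.5, 0, 0], [-1, -0.1, 0.5, 0, 0], [-1, -0.1, 0.5, 0, 0], [-1, -0.1, 0.5, 0, 0]]]}}

```text
time_s: 22.35
tcp_pos: [0.5368, -0.0037, 0.0531]
eef_rot: [-180.0, 0.0, -168.7]
contact_force: [0.9, -2.8, -0.8]
gripper_width: 0.0096
gripper_force: 25.6
```

>>> {"api": "jog_arm", "payload": {"deltas": [[[-1, -0.1, 0.4, 0, 0], [-1, -0.1, 0.4, 0, 0], [-1, 0, 0.4, 0, 0], [-1, -0.1, 0.4, 0, 0], [-1, 0, 0, 0, 0]]]}}

```text
time_s: 22.98
tcp_pos: [0.5329, 0.0125, 0.0522]
eef_rot: [180.0, -0.1, -168.7]
contact_force: [-0.1, 0.1, -7.8]
gripper_width: 0.0099
gripper_force: 25.4
```

```bash
cat > q.py <<'E'
from h import *
O=np.array([532.,24.4]); th=np.radians(101.5); u=np.array([np.cos(th),np.sin(th)]); n=np.array([-u[1],u[0]])
s=r.get_state(); d=s['tcp_pos'][:2]*1000-O; f=s['contact_force']
print(s['time_s'],'tray xy',d@u,d@n,'F',f[:2]@u,f[:2]@n,f[2],'M',s['moment'],s['gripper_width'],s['eef_rot'][2],s['tcp_pos'][2])
E
python3 q.py; python3 - <<'E'
from h import *
b=r.capture('wrist'); cv2.imwrite('pics/w8.png',b)
i=r.camera_info('wrist'); np.save('w8.npy',i['view'])
a=cv2.cvtColor(b,cv2.COLOR_BGR2GRAY)
for c in (310,400,480): print(c,a[100:175,c].tolist())
for rr in(185,): print(rr,a[rr,440:560].tolist())
E
```

```text
22.975 tray xy -11.844467918092647 1.5364740801719206 F 0.1586569296892638 0.11162930741384529 -7.840544424094156 M [-0.37073506 -0.08309982  0.01521055] 0.00987325845663172 -168.6688200294722 0.052232562477934875
310 [202, 202, 202, 202, 201, 202, 202, 202, 202, 202, 202, 201, 202, 202, 202, 202, 202, 202, 202, 202, 202, 199, 103, 116, 93, 88, 91, 103, 138, 150, 152, 151, 151, 152, 154, 155, 157, 158, 158, 159, 156, 149, 153, 191, 204, 123, 117, 88, 73, 72, 71, 70, 67, 67, 65, 65, 68, 73, 72, 73, 72, 71, 69, 66, 65, 93, 132, 146, 155, 162, 163, 163, 164, 163, 162]
400 [141, 140, 140, 141, 140, 140, 140, 140, 140, 140, 140, 140, 140, 140, 141, 141, 140, 140, 141, 140, 140, 140, 127, 101, 94, 94, 119, 137, 143, 148, 148, 146, 146, 147, 147, 146, 147, 148, 149, 149, 149, 141, 129, 113, 130, 150, 112, 74, 66, 65, 62, 61, 63, 64, 64, 70, 72, 72, 73, 72, 70, 61, 60, 65, 84, 128, 135, 163, 167, 167, 168, 168, 166, 164, 161]
480 [140, 140, 140, 140, 140, 140, 140, 141, 140, 140, 140, 140, 140, 141, 140, 141, 140, 140, 140, 140, 140, 140, 140, 126, 95, 91, 94, 115, 129, 132, 136, 135, 136, 138, 141, 144, 146, 146, 147, 147, 148, 148, 124, 126, 102, 150, 90, 68, 68, 68, 68, 65, 64, 63, 63, 64, 65, 64, 63, 65, 67, 64, 66, 78, 94, 100, 103, 106, 106, 106, 106, 106, 105, 104, 103]
185 [103, 102, 95, 88, 87, 87, 86, 87, 88, 88, 90, 88, 89, 88, 88, 88, 89, 91, 90, 90, 91, 92, 91, 91, 90, 89, 90, 88, 87, 86, 90, 91, 91, 91, 92, 92, 93, 95, 96, 99, 100, 104, 111, 116, 120, 113, 101, 99, 103, 103, 104, 103, 104, 104, 104, 104, 104, 104, 104, 104, 104, 104, 104, 104, 104, 104, 82, 89, 89, 89, 89, 87, 82, 90, 96, 95, 92, 91, 92, 95, 96, 96, 95, 97, 96, 96, 84, 61, 55, 55, 56, 56, 55, 56, 55, 55, 55, 55, 55, 54, 53, 53, 52, 52, 51, 52, 52, 51, 51, 52, 51, 52, 52, 52, 52, 54, 53, 55, 54, 53]
```

>>> {"api": "jog_arm", "payload": {"deltas": [[[-1, 0, 0.2, 0, 0], [-1, -0.1, 0.2, 0, 0], [-1, 0, 0.2, 0, 0], [-1, -0.1, 0.2, 0, 0], [-1, 0, 0.2, 0, 0], [-1, 0, 0, 0, 0]]]}}

```text
time_s: 23.78
tcp_pos: [0.5316, 0.0222, 0.0529]
eef_rot: [180.0, 0.0, -168.7]
contact_force: [0.2, 0.1, -7.9]
gripper_width: 0.0096
gripper_force: 25.5
```

```bash
python3 q.py
```

```text
23.775 tray xy -2.0498689951041515 0.8312106152457104 F 0.005869316942714426 -0.23494125543014951 -7.925337727352148 M [-0.51416262 -0.14789267 -0.05668056] 0.009575782079840557 -168.65524258467698 0.05288180633211638
```

>>> {"api": "jog_arm", "payload": {"deltas": [[[-1, 0, 0.2, 0, 0], [-1, -0.1, 0.2, 0, 0], [-1, 0, 0.2, 0, 0], [-1, 0, 0, 0, 0]]]}}

```text
time_s: 24.28
tcp_pos: [0.5306, 0.0282, 0.0529]
eef_rot: [180.0, 0.0, -168.7]
contact_force: [-0.3, 1.0, -7.8]
gripper_width: 0.0098
gripper_force: 25.3
```

>>> {"api": "jog_arm", "payload": {"deltas": [[[-1, 0, 0.1, 0, 0], [-1, 0, 0.1, 0, 0], [-1, 0, 0, 0, 0]]]}}

```text
time_s: 24.65
tcp_pos: [0.5306, 0.0301, 0.0528]
eef_rot: [180.0, 0.0, -168.7]
contact_force: [-0.8, 0.8, -8.5]
gripper_width: 0.0098
gripper_force: 25.3
```

```bash
python3 q.py
```

```text
24.65 tray xy 5.899778747547667 0.25794531130297527 F 0.9087817582495156 0.6817401201760954 -8.465756715801135 M [-0.46284827 -0.09872302  0.0185019 ] 0.009839546914271278 -168.66518877284554 0.052847874106882915
```

>>> {"api": "jog_arm", "payload": {"deltas": [[[-1, 0, 0.1, 0, 0], [-1, 0, 0.1, 0, 0], [-1, 0, 0, 0, 0]]]}}

```text
time_s: 25.02
tcp_pos: [0.5306, 0.0321, 0.0529]
eef_rot: [180.0, 0.0, -168.7]
contact_force: [-0.8, 1.0, -7.7]
gripper_width: 0.0098
gripper_force: 25.3
```

>>> {"api": "jog_arm", "payload": {"deltas": [[[-1, 0, 0.1, 0, 0], [-1, 0, 0, 0, 0]]]}}

```text
time_s: 25.28
tcp_pos: [0.5306, 0.0331, 0.0528]
eef_rot: [180.0, 0.0, -168.7]
contact_force: [-0.4, 0.6, -7.5]
gripper_width: 0.0097
gripper_force: 25.3
```

>>> {"api": "jog_arm", "payload": {"deltas": [[[-1, 0, 0.1, 0, 0], [-1, 0, 0, 0, 0]]]}}

```text
time_s: 25.52
tcp_pos: [0.5306, 0.0341, 0.0528]
eef_rot: [180.0, 0.0, -168.7]
contact_force: [-0.2, 0.2, -6.8]
gripper_width: 0.0094
gripper_force: 25.3
```

>>> {"api": "jog_arm", "payload": {"deltas": [[[-1, 0, 0.05, 0, 0], [-1, 0, 0, 0, 0]]]}}

```text
time_s: 25.78
tcp_pos: [0.5306, 0.0346, 0.0529]
eef_rot: [180.0, -0.0, -168.7]
contact_force: [0.4, -0.5, -7.6]
gripper_width: 0.0097
gripper_force: 25.3
```

>>> {"api": "jog_arm", "payload": {"deltas": [[[-1, 0, 0.05, 0, 0], [-1, 0, 0, 0, 0]]]}}

```text
time_s: 26.02
tcp_pos: [0.5306, 0.0351, 0.0529]
eef_rot: [180.0, 0.0, -168.7]
contact_force: [0.1, -0.3, -6.3]
gripper_width: 0.0099
gripper_force: 25.3
```

```bash
python3 q.py
```

```text
26.025 tray xy 10.74050184224396 -0.7371664711592151 F -0.2925257600978575 -0.039235009047350354 -6.293682304839441 M [-0.54683432 -0.06217404  0.08980304] 0.009857882198932666 -168.66277753540894 0.05286406946123383
```

>>> {"api": "jog_arm", "payload": {"deltas": [[[-1, -0.1, 0.1, 0, 0], [-1, -0.05, 0, 0, 0]]]}}

```text
time_s: 26.28
tcp_pos: [0.5291, 0.0361, 0.0529]
eef_rot: [180.0, 0.0, -168.7]
contact_force: [0.8, 0.7, -6.7]
gripper_width: 0.0096
gripper_force: 25.3
```

>>> {"api": "jog_arm", "payload": {"deltas": [[[-1, 0, 0.1, 0, 0], [-1, 0, 0, 0, 0]]]}}

```text
time_s: 26.52
tcp_pos: [0.529, 0.0371, 0.0528]
eef_rot: [180.0, -0.0, -168.7]
contact_force: [-0.0, 0.4, -7.8]
gripper_width: 0.0098
gripper_force: 25.3
```

>>> {"api": "jog_arm", "payload": {"deltas": [[[-1, 0, 0.1, 0, 0], [-1, 0, 0, 0, 0]]]}}

```text
time_s: 26.78
tcp_pos: [0.529, 0.0381, 0.0528]
eef_rot: [180.0, -0.0, -168.7]
contact_force: [-0.5, 0.3, -7.0]
gripper_width: 0.0095
gripper_force: 25.3
```

>>> {"api": "jog_arm", "payload": {"deltas": [[[-1, 0, 0.1, 0, 0], [-1, 0, 0, 0, 0]]]}}

```text
time_s: 27.02
tcp_pos: [0.5291, 0.0391, 0.0528]
eef_rot: [180.0, 0.0, -168.7]
contact_force: [-0.0, -0.5, -7.4]
gripper_width: 0.01
gripper_force: 25.3
```

>>> {"api": "jog_arm", "payload": {"deltas": [[[-1, 0, 0.1, 0, 0], [-1, 0, 0, 0, 0]]]}}

```text
time_s: 27.28
tcp_pos: [0.5291, 0.0401, 0.0529]
eef_rot: [180.0, 0.0, -168.7]
contact_force: [-0.5, -0.1, -7.4]
gripper_width: 0.0099
gripper_force: 25.3
```

```bash
python3 q.py; python3 - <<'E'
from h import *
i=r.camera_info('wrist'); b=r.capture('wrist'); cv2.imwrite('pics/w9.png',b); np.save('w9.npy',i['view'])
# expected pixels for cross-board top near edge (z .03) at tray x=177 and box nose rim
O=np.array([532.,24.4]); th=np.radians(101.5); u=np.array([np.cos(th),np.sin(th)]); n=np.array([-u[1],u[0]])
P=lambda x,y,z:[*((O+x*u+y*n)/1000),z]
print(proj(i,[P(177,67,.03),P(182,67,.03),P(182,58,.07),P(182,30,.07),P(182,58,.08),P(177,69,.03)]))
for rr in (108,112,116,120,124,128,132,136,140): print(rr,b[rr,500:560].astype(int).mean(1).astype(int).tolist())
E
```

```text
27.275 tray xy 15.979858288439942 -0.2813195516171945 F 0.03300032668662087 0.4890256268071339 -7.449938805734231 M [-0.46836261 -0.06423096  0.03676106] 0.00994209539253867 -168.6634722252035 0.05285127131316046
[[571.67715377 135.60764773]
 [579.82249859 135.77643368]
 [641.42632979 164.97631799]
 [624.95951648 221.86496197]
 [661.97524976 169.329123  ]
 [572.46227762 131.98715182]]
108 [137, 138, 137, 137, 137, 138, 137, 138, 158, 187, 193, 197, 198, 197, 197, 197, 197, 197, 197, 197, 197, 197, 197, 197, 197, 185, 183, 183, 182, 182, 183, 183, 182, 189, 196, 197, 197, 197, 197, 197, 194, 188, 184, 183, 182, 183, 182, 182, 182, 182, 182, 182, 182, 183, 183, 183, 182, 182, 182, 182]
112 [137, 137, 138, 137, 137, 137, 137, 137, 137, 137, 138, 163, 192, 197, 197, 197, 197, 197, 197, 197, 197, 197, 197, 197, 197, 197, 186, 183, 183, 183, 183, 182, 190, 197, 197, 197, 197, 197, 197, 197, 197, 191, 182, 183, 183, 182, 182, 182, 182, 182, 182, 182, 182, 182, 183, 182, 182, 182, 182, 182]
116 [137, 137, 137, 137, 138, 137, 138, 137, 137, 138, 137, 137, 138, 161, 191, 197, 198, 197, 197, 19
[... 1304 characters left out ...]
, 131, 131, 131, 131, 130, 131, 130, 130, 131, 131, 131, 130, 131, 131, 131, 131, 131, 105]
136 [128, 128, 128, 128, 128, 128, 129, 128, 129, 129, 129, 129, 129, 128, 128, 129, 129, 129, 129, 129, 129, 129, 129, 129, 130, 129, 129, 129, 129, 129, 129, 129, 131, 130, 130, 130, 130, 130, 130, 129, 130, 130, 130, 130, 130, 130, 130, 130, 131, 130, 130, 131, 130, 131, 130, 130, 131, 131, 110, 104]
140 [111, 111, 111, 112, 112, 112, 112, 112, 112, 112, 112, 112, 113, 112, 98, 101, 113, 113, 113, 113, 113, 114, 114, 114, 114, 114, 115, 115, 115, 115, 116, 116, 116, 117, 117, 117, 117, 117, 117, 117, 117, 118, 118, 118, 118, 119, 119, 119, 119, 120, 120, 120, 120, 120, 120, 120, 121, 121, 122, 101]
```

>>> {"api": "jog_arm", "payload": {"deltas": [[[-1, 0, 0.1, 0, 0], [-1, 0, 0, 0, 0]]]}}

```text
time_s: 27.58
tcp_pos: [0.5291, 0.0403, 0.053]
eef_rot: [-179.9, -0.0, -168.7]
contact_force: [0.4, -4.6, -6.4]
gripper_width: 0.0096
gripper_force: 25.3
```

>>> {"api": "jog_arm", "payload": {"deltas": [[[-1, 0, 0.1, 0, 0], [-1, 0, 0, 0, 0]]]}}

```text
time_s: 27.82
tcp_pos: [0.529, 0.0406, 0.0531]
eef_rot: [-179.9, -0.1, -168.7]
contact_force: [1.1, -8.7, -5.0]
gripper_width: 0.0098
gripper_force: 25.4
```

```bash
python3 q.py; python3 - <<'E'
from h import *
a=r.capture('scene'); cv2.imwrite('pics/s9.png',a)
c=cv2.resize(a[150:270,200:400],None,fx=4,fy=4,interpolation=cv2.INTER_CUBIC); cv2.imwrite('pics/s9c.png',cv2.convertScaleAbs(c,alpha=1.5))
b=cv2.imread('pics/scene0.png')
ga,gb=[cv2.GaussianBlur(cv2.cvtColor(x,cv2.COLOR_BGR2GRAY),(3,3),0) for x in(a,b)]
for rr in (205,215,225,235): print(rr,ga[rr,320:352].tolist(),gb[rr,320:352].tolist())
E
```

```text
27.825 tray xy 16.46245118038302 -0.3062321862900863 F -8.767237554087513 0.6579489353018917 -4.985562126530812 M [-3.83188339 -0.77413494  0.03529001] 0.009800620625408624 -168.6532348750028 0.05313312836348063
205 [62, 62, 61, 58, 56, 56, 56, 54, 53, 51, 50, 46, 39, 34, 32, 35, 41, 50, 58, 61, 63, 69, 76, 82, 85, 91, 111, 142, 170, 186, 190, 191] [202, 202, 202, 202, 202, 202, 202, 202, 202, 201, 202, 202, 202, 196, 176, 144, 119, 122, 154, 185, 199, 197, 193, 195, 199, 200, 200, 199, 200, 201, 201, 202]
215 [68, 68, 67, 67, 67, 66, 66, 66, 66, 67, 65, 58, 48, 38, 33, 37, 53, 81, 108, 120, 121, 116, 107, 102, 100, 100, 100, 99, 99, 103, 117, 145] [206, 206, 206, 206, 206, 206, 205, 205, 205, 205, 205, 204, 203, 199, 184, 154, 121, 113, 143, 185, 208, 212, 208, 203, 201, 201, 201, 201, 200, 199, 199, 199]
225 [118, 119, 121, 125, 128, 131, 133, 134, 135, 135, 136, 136, 137, 138, 137, 132, 126, 124, 133, 144, 147, 142, 128, 112, 103, 101, 101, 101, 101, 101, 101, 102] [203, 203, 202, 202, 202, 202, 202, 202, 201, 201, 202, 202, 202, 198, 183, 155, 125, 117, 148, 189, 211, 215, 212, 206, 203, 202, 202, 202, 202, 202, 202, 202]
235 [49, 49, 49, 52, 58, 71, 91, 116, 142, 163, 175, 184, 191, 198, 202, 201, 195, 189, 185, 188, 200, 212, 213, 207, 205, 205, 204, 203, 203, 203, 203, 203] [211, 212, 212, 211, 212, 212, 213, 216, 218, 220, 221, 222, 223, 222, 218, 209, 198, 193, 199, 211, 219, 218, 213, 208, 207, 208, 208, 208, 207, 206, 206, 206]
```

The box meets the cross-board at about 8.7 N, below its slip force. I ease off 1 mm and lower the rear end.

>>> {"api": "jog_arm", "payload": {"deltas": [[[-1, 0, -0.1, 0, 0], [-1, 0, 0, -0.15, 0], [-1, 0, 0, -0.15, 0], [-1, 0, 0, -0.15, 0], [-1, 0, 0, -0.15, 0], [-1, 0, 0, 0, 0]]]}}

```text
time_s: 28.62
tcp_pos: [0.5293, 0.0394, 0.0472]
eef_rot: [-179.9, -0.0, -168.7]
contact_force: [2.5, -12.5, -2.8]
gripper_width: 0.009
gripper_force: 24.8
```

>>> {"api": "jog_arm", "payload": {"deltas": [[[-1, 0, 0, -0.15, 0], [-1, 0, 0, -0.15, 0], [-1, 0, 0, -0.15, 0], [-1, 0, 0, 0, 0]]]}}

```text
time_s: 29.12
tcp_pos: [0.5293, 0.0391, 0.0429]
eef_rot: [-179.9, -0.0, -168.6]
contact_force: [2.4, -14.4, -0.8]
gripper_width: 0.0089
gripper_force: 24.8
```

```bash
python3 q.py
```

```text
29.125 tray xy 14.90630789803089 -0.2574766593441535 F -14.593063064890448 0.47512137386415926 -0.7625482441654555 M [-5.56210983 -1.08075162  0.03912741] 0.008865928127444233 -168.64920712876565 0.04286169783380289
```

>>> {"api": "jog_arm", "payload": {"deltas": [[[-1, 0, -0.1, 0, 0], [-1, 0, -0.1, 0, 0], [-1, 0, 0, 0, 0]]]}}

```text
time_s: 29.5
tcp_pos: [0.5293, 0.0389, 0.0426]
eef_rot: [-180.0, 0.0, -168.7]
contact_force: [1.1, -5.2, -3.7]
gripper_width: 0.0088
gripper_force: 24.8
```

```bash
python3 q.py
```

```text
29.5 tray xy 14.71517313931536 -0.22994032229087027 F -5.3175966308604075 -0.05836484839029122 -3.742120108085431 M [-2.18398506 -0.42175804  0.02845916] 0.008796538965636556 -168.6648859730784 0.04255637251990568
```

>>> {"api": "jog_arm", "payload": {"deltas": [[[-1, 0, -0.1, 0, 0], [-1, 0, 0, -0.15, 0], [-1, 0, 0, -0.15, 0], [-1, 0, 0, 0, 0]]]}}

```text
time_s: 30.0
tcp_pos: [0.5293, 0.0381, 0.0393]
eef_rot: [180.0, 0.0, -168.7]
contact_force: [0.2, -2.7, -4.2]
gripper_width: 0.0089
gripper_force: 24.9
```

```bash
python3 q.py
```

```text
30.0 tray xy 14.00902695139335 -0.06790646578744076 F -2.662047729570762 0.33397925141499485 -4.165685056644371 M [-0.65017157 -0.28658509  0.02368883] 0.008914810548338167 -168.66112808399464 0.03934044985074765
```

>>> {"api": "jog_arm", "payload": {"deltas": [[[-1, 0, 0, -0.1, 0], [-1, 0, 0, -0.1, 0], [-1, 0, 0, 0, 0]]]}}

```text
time_s: 30.38
tcp_pos: [0.5293, 0.0379, 0.0379]
eef_rot: [-180.0, 0.0, -168.7]
contact_force: [-1.1, -3.6, 4.4]
gripper_width: 0.0087
gripper_force: 25.0
```

>>> {"api": "jog_arm", "payload": {"deltas": [[[-1, 0, 0, -0.1, 0], [-1, 0, 0, 0, 0]]]}}

```text
time_s: 30.62
tcp_pos: [0.5293, 0.0379, 0.0379]
eef_rot: [-180.0, 0.1, -168.6]
contact_force: [-5.4, -3.5, 16.0]
gripper_width: 0.0089
gripper_force: 25.0
```

```bash
python3 q.py
```

```text
30.625 tray xy 13.799480568953376 -0.10223142778310651 F -2.3926396279458415 6.04602075283899 15.991908506205254 M [-1.18854458  2.06461111  0.00774514] 0.008864999218947543 -168.6306388715108 0.03791812297532143
```

The rear end has landed on the tray floor behind the lip. I ease off, release, retreat and check.

>>> {"api": "jog_arm", "payload": {"deltas": [[[-1, 0, 0, 0.1, 0], [-1, 0, 0, 0, 0], [-0.5, 0, 0, 0, 0], [-0.5, 0, 0, 0, 0], [-0.5, 0, 0, 0, 0], [-0.5, 0, 0, 1, 0], [-0.5, 0, 0, 2, 0], [-0.5, 0, 0, 3, 0]]]}}

```text
time_s: 31.62
tcp_pos: [0.5286, 0.0379, 0.098]
eef_rot: [-180.0, -0.1, -168.7]
contact_force: [0.7, -1.3, -0.4]
gripper_width: 0.022
gripper_force: 0.0
```

>>> {"api": "jog_arm", "payload": {"deltas": [[[-0.5, 0, 0, 4, 0], [-0.5, 0, 0, 4, 0], [-0.5, 0, -3, 0, 0], [-0.5, 0, -5, 0, 0], [-0.5, 0, -5, 0, 0], [-0.5, 0, -5, 0, 0], [-0.5, 0, -5, 0, 0], [-0.5, 0, 0, 0, 0]]]}}

```text
time_s: 32.62
tcp_pos: [0.5286, -0.1948, 0.1777]
eef_rot: [-180.0, -0.0, -168.9]
contact_force: [0.4, -0.4, -0.6]
gripper_width: 0.0218
gripper_force: 0.0
```

```bash
python3 - <<'E'
from h import *
s=r.get_state(); print(s['time_s'],s['tcp_pos'],s['contact_force'])
O=np.array([532.,24.4]); th=np.radians(101.5); u=np.array([np.cos(th),np.sin(th)]); n=np.array([-u[1],u[0]])
P=lambda x,y,z:[*((O+x*u+y*n)/1000),z]
for k in ('scene','top'):
    a=r.capture(k); cv2.imwrite(f'pics/{k}_end.png',a); i=r.camera_info(k)
    hsv=cv2.cvtColor(a,cv2.COLOR_BGR2HSV)
    # box vs tray: hue of brown rim
    exp=proj(i,[P(9,60,.065),P(9,-60,.065),P(179,-60,.065),P(179,60,.065)]); print(k,exp.round(1).tolist())
    b=cv2.imread('pics/scenec.png')
    g=cv2.GaussianBlur(cv2.cvtColor(a,cv2.COLOR_BGR2GRAY),(3,3),0)
    for t in (.3,.5,.7):
        for A,B in((0,1),(2,3)):
            p=exp[A]*(1-t)+exp[B]*t; x,y=p.round().astype(int); print(' end',A,(x,y),g[y,x-10:x+11].tolist())
E
```

```text
32.625 [ 0.52861398 -0.19477879  0.17772001] [ 0.35522836 -0.38366349 -0.63424647]
scene [[252.9, 179.2], [246.6, 223.6], [340.2, 227.8], [338.9, 182.5]]
 end 0 (np.int64(251), np.int64(193)) [195, 194, 194, 192, 187, 181, 178, 170, 147, 117, 101, 106, 113, 110, 95, 71, 50, 42, 43, 45, 46]
 end 2 (np.int64(340), np.int64(214)) [99, 85, 72, 59, 59, 85, 117, 136, 144, 159, 186, 212, 221, 219, 217, 216, 216, 215, 215, 215, 215]
 end 0 (np.int64(250), np.int64(201)) [194, 194, 192, 186, 174, 167, 169, 170, 157, 133, 116, 116, 120, 116, 99, 73, 51, 44, 48, 52, 54]
 end 2 (np.int64(340), np.int64(205)) [62, 59, 52, 46, 56, 88, 122, 140, 148, 160, 183, 203, 212, 213, 213, 213, 213, 212, 213, 214, 215]
 end 0 (np.int64(248), np.int64(210)) [195, 193, 188, 179, 166, 162, 174, 187, 186, 163, 129, 109, 111, 117, 113, 96, 69, 52, 58, 80, 104]
 end 2 (np.int64(339), np.int64(196)) [48, 48, 48, 46, 46, 61, 95, 129, 147, 155, 168, 178, 165, 120, 72, 47, 43, 45, 46, 47, 48]
top [[295.8, 252.2], [284.6, 193.1], [200.9, 208.1], [210.4, 267.9]]
 end 0 (np.int64(292), np.int64(235)) [111, 112, 111, 103, 86, 74, 80, 94, 100, 98, 93, 89, 95, 114, 138, 151, 148, 138, 134, 139, 146]
 end 2 (np.int64(204), np.int64(226)) [177, 177, 178, 178, 178, 178, 179, 179, 176, 165, 147, 130, 121, 112, 87, 54, 34, 39, 55, 67, 75]
 end 0 (np.int64(290), np.int64(223)) [107, 107, 105, 98, 84, 75, 85, 100, 106, 104, 96, 90, 97, 121, 145, 154, 146, 134, 134, 142, 147]
 end 2 (np.int64(206), np.int64(238)) [176, 175, 175, 175, 175, 173, 172, 172, 169, 157, 139, 127, 124, 116, 89, 55, 37, 43, 61, 73, 79]
 end 0 (np.int64(288), np.int64(211)) [74, 52, 37, 37, 42, 45, 46, 46, 44, 44, 47, 49, 48, 48, 48, 48, 49, 49, 49, 49, 49]
 end 2 (np.int64(208), np.int64(250)) [178, 178, 179, 179, 178, 176, 176, 176, 172, 158, 141, 132, 129, 117, 88, 54, 37, 44, 62, 76, 88]
```

```bash
python3 -c "
from plant import r
print(r.close_job())"
```

```text
the job is handed in; nothing more can be done
None
```

The job is handed in: by the last pictures the tool box stands flat in the free bay, about 9 mm behind the lip, with the fingers clear. While I lowered the rear end, the push rose to about 15 N, over the cross-board's 10 N slip force, so the board may have slid back a little before I eased off. I did not measure by how much.

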